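Gauge the clamp bolts and put them away in the parts drawer

ROBOT

A 7-joint arm with a two-finger parallel gripper is mounted at the origin on a cart in front of the work surface, level with it; the furniture and walls round the work are solid. World frame = base frame: x ahead of the robot, y to its left, z up, the work surface at z = 0. Lengths are in m, angles in rad, forces in N, time in s.
With the tool pointing down it reaches from about 0.425 to 0.875 m from the base axis. Payload 4.7 kg.
Tool frame: the origin (TCP) lies midway between the tips of the shut fingers; the grasp point (between the pads) lies 19 mm behind it (ctrl.grip_point_offset is the distance from the TCP to the grasp point, in m); z points along the fingers, y is the line along which they close (so a half turn about z gives the same grasp; the last joint's range is limited). The gripper opens to 87 mm and grips with 3 to 60 N. Pads are 19 mm wide; open, the fingers measure 117 mm over their backs; the gripper's body (75 mm by 190 mm) begins 51 mm behind the grasp point.
Start: joints at [-1.116, 0.321, -0.07, 1.45, 0.023, 1.371, -0.057], TCP at [0.277, 0.588, 0.223] pointing down, gripper open.
Joint ranges: [-2.86, 2.86], [-0.3, 2.09], [-1.38, 1.24], [0.06, 2.45], [-1.56, 4.7], [0.09, 2.05], [-2.69, 2.69]. Speed limits (rad/s): [2.57, 2.57, 3.14, 3.14, 3.14, 3.14, 3.14].

INTERFACE

Orientations are given as a rotation vector (axis times angle).
In Python, from bench import ctrl gives the robot as it stands.
- The arm moves only by the tool move_arm, never from a script. Its argument "increments" is text: rows parted by semicolons, each of 7 numbers parted by spaces: the shift along the world's x, y, z in mm, then the turn, a rotation vector about the world's x, y, z in degrees, then the closure in counts, from 0 (fully open) to 255 (shut). A call has exactly 8 rows; each row shifts and turns the commanded pose from where the row before left it; what a row does not reach is not made up. A row lasts 1/12 s, in which the tool goes at most 41.7 mm and 7.16 degrees, less where a joint would pass 70% of its speed; a pose out of reach is approached as far as the arm can. A call with a gripper value outside its range is refused whole. The fingers move at their own pace and stop on an object; "grip_force" is the grip in N (left out, the last holds). Time passes only in rows, so rows that do not move let the fingers close, or fill a call up. It gives the time, the measured TCP pose, the force, the opening and the grip force at its end, in the units of the state.
- ctrl.get_state(): the state, without advancing time (a new reading comes with each control period).
- ctrl.get_image(name): name is "scene" or "top"; returns a dict with "frame" (400x640x3 uint8, red, green, blue), "depth" (400x640 float32, m along the optical axis (not along the pixel's ray), 0 where there is no reading), "fx", "fy", "cx", "cy" (pixels), "position" and "orientation" of the camera in the world. Camera axes: x right, y down, z forward; pixel columns grow to the right and rows downward; lengths in m; the calibration is good to about 2 mm. A picture is of the moment at which its call begins.
- ctrl.close_job(): hands the job in; it is judged then, once.
Trained networks look in a picture, given as the dict that the camera call returned (one of the last four; its "shot" number tells which), for a name from the list of things; names that differ only in an ending like _2 or _b are one class to them, and where a whole thing is asked for, a point or a joint stands for the part that bears it (a point fixed in the world has none). Each returns a list of dicts, best first, with "score" (0 to 1); they miss things now and then, are a little off and sometimes report something else, mostly with a low value. They report only what shows in the picture. A call takes as long as a camera call. They do not tell look-alikes from the thing itself.
- ctrl.find_in(target, picture): "centre" ([x, y, z] in m, in world coordinates, good to about 4 mm: the middle of the surface that is visible of it).
- ctrl.silhouettes(target, picture): "region" (400x640 bool, what is visible of it).
The state is a dict: "time": time; "joint_positions": joint angles; "qd": joint speeds; "joint_torque": joint torques, N m; "position": TCP position; "tool_rot": TCP orientation; "ft_force": force on the tool from outside, world axes, zero at the start; "torque": the same for the moment, N m; "grip_width": opening from 0.0 (shut) to 1.0 (fully open); "grip_force": force on a finger pad.
Only numpy, scipy, OpenCV 4.12 (cv2) and the standard library are available. Lean on these libraries where they do the work, as an engineer would, in place of code of your own. Each camera call takes 0.05 s, during which the arm holds its last target. There are 200 camera calls.

TASK

Pull the drawer of the small parts cabinet out to its stop, then check the clamp bolts one at a time on the length gauge, longest bolt first and on down to the shortest: set each level and central along the slot between the two end blocks and let it stay there a moment, lying down in the slot if it fits, or bridging the tops of both blocks if it is too long. Put the bolts that fit the slot in the drawer's left compartment and those that are too long in the right one, and finally push the drawer fully shut, leaving the pliers, tape and terminal pack alone.

Things in the scene. Friction and masses are not known exactly. Their poses are not given: they have to be found in the camera images.
- cabinet: small grey sheet-steel parts cabinet standing on the worktop, 170 deep x 276 wide x 64 mm high, with one drawer in its front; fixed in place during a run, but its place and yaw vary. Origin: centre of its underside; x points away from the robot into the cabinet (the front faces -x), y along its width (to the robot's left at yaw 0), z up
- drawer (a joint): slide of the cabinet's drawer in m: 0 = shut (front against the cabinet), grows as it is pulled out along the cabinet's -x, 0.150 = at its stop. It may start up to 0.03 open. Stays where it is left; friction about 2 N plus 6 N per m/s
- drawer_handle (a point): centre of the black pull bar on the drawer front: 110 mm long along the cabinet's y, 12 x 12 mm in section, centre 46 mm above the worktop, 30 mm clear gap between bar and drawer front; on two posts 48 mm either side of its centre. The steel drawer front is 8 mm thick and 50 mm high (top 56 mm above the worktop). Moves with the drawer; axes as the cabinet's
- left_bay (a point): centre of the floor (10 mm above the worktop) of the drawer's left compartment (towards cabinet +y): inside 152 mm along the cabinet's x and 123 mm along its y, side walls and divider 35 mm above that floor (4 mm walls, 6 mm divider). Moves with the drawer; axes as the cabinet's. Clear of the cabinet only when the drawer is at its stop; for bolts that fit the gauge slot
- right_bay (a point): the same for the right compartment (towards cabinet -y), same size; for bolts that are too long for the slot
- gauge: steel length gauge, fixed to the worktop, its place and yaw vary: dark base 165 x 52 x 8 mm with two steel end blocks (28 mm long, 44 mm wide, tops 38 mm above the worktop) that face each other 97 mm apart along its x; the gap between them is the slot, open at the sides but for four 10 mm high guide lips beside its ends (from 32 to 48 mm either side of the middle, 36 mm clear between left and right lips). Origin: centre of the underside; x along the slot, z up
- gauge_slot (a point): centre of the slot's floor, 8 mm above the worktop, axes as the gauge's. A bolt that fits lies on this floor, its middle 12 mm above it; a bolt that is too long lies bridged on top of both end blocks, its middle 42 mm above it
- bolt_64_mid (a point): middle of the 64 mm long steel clamp bolt (shorter than the 97 mm slot), which lies flat on the worktop at the start: round threaded shank of 16 mm diameter with a 24 x 24 mm square head (11 mm thick) at -x and a 24 x 24 mm square nut (13 mm thick, does not turn) at +x; length measured over all. x along the bolt; the point is 12 mm above whatever it lies on. 0.10 to 0.17 kg (-20 to +30 %). None if absent in this run
- bolt_86_mid (a point): middle of the 86 mm long steel clamp bolt (shorter than the 97 mm slot), which lies flat on the worktop at the start: round threaded shank of 16 mm diameter with a 24 x 24 mm square head (11 mm thick) at -x and a 24 x 24 mm square nut (13 mm thick, does not turn) at +x; length measured over all. x along the bolt; the point is 12 mm above whatever it lies on. 0.10 to 0.17 kg (-20 to +30 %). None if absent in this run
- bolt_108_mid (a point): middle of the 108 mm long steel clamp bolt (longer than the 97 mm slot), which lies flat on the worktop at the start: round threaded shank of 16 mm diameter with a 24 x 24 mm square head (11 mm thick) at -x and a 24 x 24 mm square nut (13 mm thick, does not turn) at +x; length measured over all. x along the bolt; the point is 12 mm above whatever it lies on. 0.10 to 0.17 kg (-20 to +30 %). None if absent in this run
- bolt_130_mid (a point): middle of the 130 mm long steel clamp bolt (longer than the 97 mm slot), which lies flat on the worktop at the start: round threaded shank of 16 mm diameter with a 24 x 24 mm square head (11 mm thick) at -x and a 24 x 24 mm square nut (13 mm thick, does not turn) at +x; length measured over all. x along the bolt; the point is 12 mm above whatever it lies on. 0.10 to 0.17 kg (-20 to +30 %). None if absent in this run
- pliers: bystander: combination pliers with red and black handles, 58 x 166 x 14 mm, lying flat
- tape: bystander: roll of blue tape, 68 mm across, 19 mm high, lying flat
- terminals: bystander: pack of grey and blue terminal blocks, 45 x 57 x 36 mm
Not all that is in view belongs to the job. What is shaped like the part that bears bolt_86_mid but purple is not meant.

How it is judged:
By the outcome, as a careful person would: the job done as asked, in the order asked, and still so for the second after the job is handed in, with the robot touching nothing.
Of bolt_130, bolt_108, bolt_86, bolt_64 only 3 to 4 are there at a start; the rules pass over those that are not, and their reading is None.
At some moment in a run one of bolt_130, bolt_108, bolt_86, bolt_64 may be knocked a few centimetres aside while the robot is not near it.
Once in a run the grip may slacken for a moment while it holds something.
It also fails if it takes over 210 s, if anything falls off the work surface, if the arm or the gripper's body presses on something with over 40 N, if the wrist force passes 120 N, or if a joint passes its speed limit or range.

## Working session

There is one attempt and no reset: what is moved stays moved. The work goes in short steps, Python scripts to look and compute and a tool call to move; the robot and the scene stay as the last step left them, time stands still between calls to the robot, and variables do not carry over. Pictures are saved under pics/ and viewed, at most 14 in all, crops included, and the job is handed in when it is done.

Besides the shell and the picture viewer there is one more tool, called after "Request:" as a command line: name --argument value ..., lists and objects as JSON in quotes. move_arm: Moves the arm, as the interface text tells. Its arguments: {"type":"object","properties":{"increments":{"type":"string"},"grip_force":{"type":"number"}},"required":["increments"]}

```bash
mkdir -p pics; ls; cat > h.py <<'E'
import numpy as np, cv2
from scipy.spatial.transform import Rotation as R
from bench import ctrl
def cam(im):
    o=np.array(im["orientation"]); return (R.from_rotvec(o).as_matrix() if o.shape==(3,) else R.from_quat(o).as_matrix() if o.shape==(4,) else o), np.array(im["position"])
def cloud(im):
    M,p=cam(im); d=im["depth"]; v,u=np.mgrid[:400,:640]
    P=np.stack([(u-im["cx"])*d/im["fx"],(v-im["cy"])*d/im["fy"],d],-1)@M.T+p
    P[d==0]=np.nan; return P
def save(im,n,crop=None,s=1):
    f=im["frame"][:,:,::-1]
    if crop: a,b,c,d=crop; f=f[b:d,a:c]
    cv2.imwrite("pics/"+n,cv2.resize(f,None,fx=s,fy=s,interpolation=cv2.INTER_CUBIC))
E
python3 - <<'E'
from h import *
for n in ["top","scene"]:
    im=ctrl.get_image(n); save(im,n+"0.png",s=1.25); M,p=cam(im); print(n,p,M[:,2],im["fx"])
    P=cloud(im)
    for t in ["cabinet","drawer_handle","gauge","bolt_64_mid","bolt_86_mid","bolt_108_mid","bolt_130_mid","pliers","tape","terminals"]:
        print(t,[(np.round(r["centre"],3).tolist(),round(r["score"],2)) for r in ctrl.find_in(t,im)])
s=ctrl.get_state(); print(s)
E
```

```text
pics
top [0.35331148 0.02180252 1.25658174] [ 0.18385887 -0.00423649 -0.98294352] 472.54321509142756
cabinet [([0.644, -0.245, 0.062], 0.55), ([0.762, 0.164, 0.016], 0.3), ([0.754, -0.014, 0.036], 0.19)]
drawer_handle []
gauge [([0.666, 0.083, 0.012], 0.71)]
bolt_64_mid []
bolt_86_mid [([0.464, 0.143, 0.018], 0.65), ([0.35, -0.023, 0.02], 0.65), ([0.668, 0.082, 0.011], 0.6), ([0.474, 0.365, 0.016], 0.51)]
bolt_108_mid [([0.474, 0.05, 0.018], 0.74)]
bolt_130_mid [([0.471, 0.24, 0.022], 0.9), ([0.662, 0.079, 0.006], 0.47)]
pliers [([0.632, 0.223, 0.011], 0.67)]
tape []
terminals [([0.756, -0.015, 0.036], 0.81)]
scene [ 0.06972022 -0.3722704   0.75984126] [ 0.49972137  0.43815864 -0.74719178] 361.77542352047
cabinet [([0.623, -0.253, 0.06], 0.61)]
drawer_handle [([0.561, -0.249, 0.038], 0.79)]
gauge [([0.559, -0.248, 0.037], 0.71), ([0.659, 0.078, 0.01], 0.55)]
bolt_64_mid []
bolt_86_mid [([0.468, 0.359, 0.016], 0.54)]
bolt_108_mid [([0.471, 0.046, 0.021], 0.65), ([0.664, 0.081, 0.014], 0.3)]
bolt_130_mid [([0.463, 0.239, 0.016], 0.68)]
pliers [([0.756, 0.165, 0.016], 0.6), ([0.634, 0.208, 0.009], 0.58)]
tape [([0.47, 0.044, 0.022], 0.63)]
terminals [([0.742, -0.009, 0.034], 0.7)]
{'time': 1.1, 'joint_positions': array([-1.11592162,  0.321042  , -0.07012134,  1.45050293,  0.02257557,
        1.37080459, -0.05689664]), 'qd': array([-1.18720775e-04, -2.85080742e-04,  4.08825778e-04,  1.83517141e-04,
        5.95964762e-05, -1.09317976e-03, -3.32941480e-04]), 'joint_torque': array([-1.07778113e-03, -4.91112328e+01, -4.03784690e-01, -3.12775540e+01,
       -6.38369098e-02,  3.38599132e-02,  1.71057212e-05]), 'position': array([0.27732516, 0.58788596, 0.22255791]), 'tool_rot': array([6.86713908e-01, 3.06560063e+00, 4.07241852e-05]), 'ft_force': array([ 1.02856935, -0.41199274, -0.18870243]), 'torque': array([-0.0327308 , -0.00507788,  0.03445178]), 'grip_force': 0.0, 'grip_width': 1.0022358753984917}
```

View pics/top0.png

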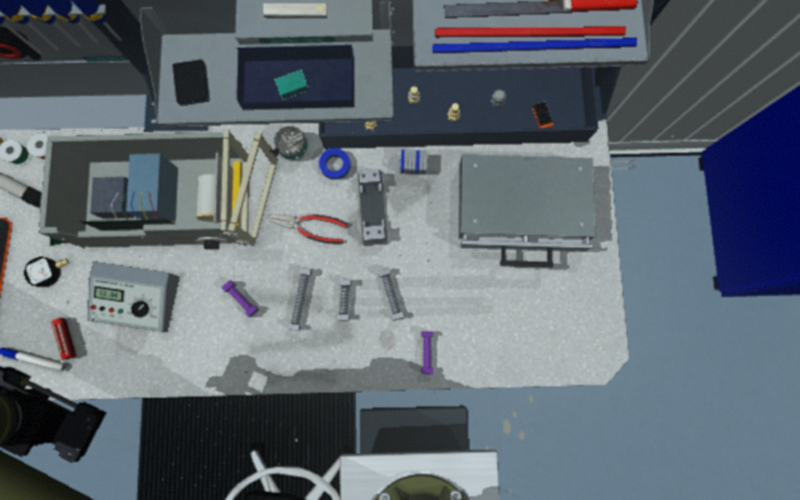

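View pics/scene0.png

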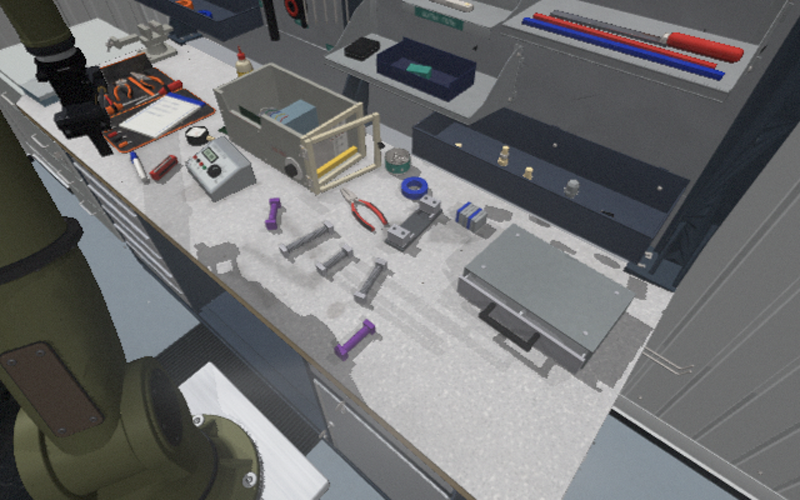

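The top picture (800x500) shows three grey bolts at about (302,299), (345,299) and (392,295). Two purple look-alikes lie at (240,298) and (428,352) and are not meant. The gauge is at (373,205), with the pliers close to its left at (320,228). The cabinet is at (527,197), its drawer slightly open, with the handle at (528,258).

Next I measure these and confirm the bolts in an enlarged crop.

```bash
cat >> h.py <<'E'
def blobs(im,P,zlo,zhi,box,minpx=40):
    x0,x1,y0,y1=box
    with np.errstate(invalid="ignore"):
        m=(P[...,2]>zlo)&(P[...,2]<zhi)&(P[...,0]>x0)&(P[...,0]<x1)&(P[...,1]>y0)&(P[...,1]<y1)
    n,l,st,_=cv2.connectedComponentsWithStats(m.astype(np.uint8))
    for i in range(1,n):
        if st[i,4]<minpx: continue
        q=P[l==i]; (c,wh,a)=cv2.minAreaRect((q[:,:2]*1000).astype(np.float32))
        w,h=wh
        if w<h: w,h,a=h,w,a+90
        a=(a+90)%180-90
        col=im["frame"][l==i].mean(0)
        print("c",np.round(c,1),"size %.1f x %.1f ang %.1f"%(w,h,a),"z %.1f"%(np.median(q[:,2])*1000),"n",st[i,4],"px",st[i,:2],"rgb",col.astype(int))
E
python3 - <<'E'
from h import *
im=ctrl.get_image("top");P=cloud(im)
v,u=np.mgrid[:400,:640]
with np.errstate(invalid="ignore"): print("table z",np.nanmedian(P[250:290,200:380,2]))
print("bolts");blobs(im,P,.007,.04,(.38,.56,-.05,.42))
print("gauge blocks");blobs(im,P,.030,.046,(.55,.8,.03,.14))
print("gauge all");blobs(im,P,.004,.05,(.55,.8,.03,.14))
print("cab");blobs(im,P,.058,.075,(.5,.85,-.45,-.05))
print("handle");blobs(im,P,.030,.060,(.45,.60,-.45,-.05),20)
print("terminals, tape, pliers");blobs(im,P,.005,.05,(.55,.85,-.06,.28))
save(im,"crop1.png",(170,90,520,310),2.2)
im=ctrl.get_image("scene");P=cloud(im);print("SCENE",np.nanmedian(P[200:230,150:180,2]))
print("bolts");blobs(im,P,.007,.04,(.38,.56,-.05,.42))
print("gauge");blobs(im,P,.030,.046,(.55,.8,.03,.14))
print("cab");blobs(im,P,.058,.075,(.5,.85,-.45,-.05))
print("handle");blobs(im,P,.030,.058,(.45,.60,-.45,-.05),20)
E
```

```text
table z 0.0005885250677856169
bolts
c [468.2 242.3] size 130.9 x 25.6 ang -11.3 z 20.0 n 354 px [230 214] rgb [107 114 118]
c [472.4  50.4] size 107.5 x 23.4 ang 15.6 z 20.1 n 286 px [303 214] rgb [109 116 120]
c [463.3 147.7] size 85.7 x 25.0 ang -3.0 z 20.5 n 239 px [270 223] rgb [113 120 125]
c [471.6 366.5] size 86.4 x 23.8 ang 43.7 z 20.9 n 254 px [177 224] rgb [ 95  64 127]
c [386.9 -22.6] size 23.4 x 10.4 ang 88.7 z 23.6 n 46 px [337 265] rgb [104  73 138]
gauge blocks
c [726.1  90.9] size 43.5 x 31.1 ang -89.1 z 38.0 n 178 px [287 135] rgb [132 139 146]
c [600.9  82.8] size 43.1 x 29.6 ang -88.3 z 38.5 n 182 px [291 180] rgb [136 143 150]
gauge all
c [664.2  87.8] size 174.1 x 60.4 ang 4.5 z 10.7 n 1143 px [285 134] rgb [ 93 100 105]
cab
c [ 666.5 -240.3] size 276.9 x 171.2 ang 86.6 z 63.8 n 6648 px [369 124] rgb [107 119 122]
handle
c [ 552.2 -236.5] size 274.1 x 69.1 ang 86.7 z 51.8 n 816 px [369 187] rgb [ 93  99 103]
terminals, tape, pliers
c [807.9 252.9] size 69.1 x 53.4 ang 0.7 z 23.9 n 415 px [225 101] rgb [86 93 91]
c [762.6 167.6] size 69.2 x 67.3 ang 8.2 z 19.2 n 3
[... 431 characters left out ...]
ize 130.1 x 26.3 ang -11.7 z 17.2 n 299 px [223 176] rgb [118 118 122]
c [463.5 144.9] size 85.7 x 25.7 ang -3.3 z 18.1 n 231 px [252 195] rgb [122 122 126]
c [472.2  47.3] size 108.3 x 24.6 ang 15.1 z 18.0 n 288 px [283 206] rgb [121 121 125]
c [386.8 -25.5] size 25.4 x 12.8 ang 88.8 z 21.5 n 68 px [290 255] rgb [109  79 132]
gauge
c [725.2  86.8] size 44.9 x 29.1 ang -86.1 z 36.3 n 117 px [335 155] rgb [145 145 151]
c [601.1  78.8] size 44.1 x 30.2 ang -88.3 z 36.3 n 137 px [310 179] rgb [150 150 155]
cab
c [ 666.6 -243.4] size 276.5 x 174.1 ang 86.6 z 62.8 n 6518 px [371 179] rgb [129 134 136]
handle
c [ 557.4 -239.5] size 276.3 x 85.0 ang 89.8 z 49.0 n 1490 px [366 216] rgb [100 100 103]
```

View pics/crop1.png

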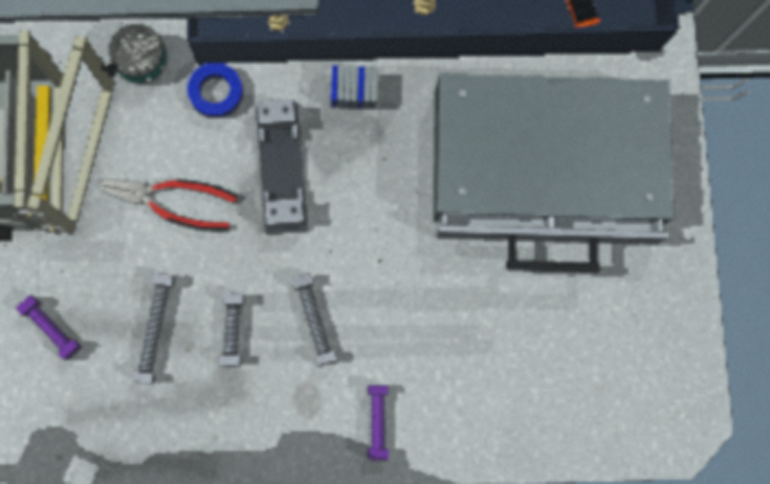

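The crop confirms the three grey bolts: 130 at (155,328), 86 at (232,328) and 108 at (315,320). The purple ones at (48,328) and (378,422) are excluded. Next I measure the handle.

```bash
python3 - <<'E'
from h import *
c=np.array([.6665,-.2418]);a=np.radians(-3.4);ex=np.array([np.cos(a),np.sin(a)]);ey=np.array([-ex[1],ex[0]])
for n in ["top","scene"]:
    im=ctrl.get_image(n);P=cloud(im);d=P[...,:2]-c;X=d@ex*1000;Y=d@ey*1000;Z=P[...,2]*1000
    with np.errstate(invalid="ignore"):
        m=(Z>42)&(Z<60)&(X<-128)&(X>-190)&(abs(Y)<90)
        print(n,"bar X",np.percentile(X[m],[2,25,50,75,98]).round(1),"Y",np.percentile(Y[m],[1,99]).round(1),"Z",np.median(Z[m]),m.sum())
        f=(Z>50)&(Z<60)&(X<-85)&(X>-128); print("front X",np.percentile(X[f],[2,10,50,90]).round(1))
        print("hist",np.histogram(X[(Z>44)&(Z<60)&(abs(Y)<40)],bins=np.arange(-170,-80,4)))
E
```

```text
top bar X [-148.6 -146.1 -142.5 -139.  -129.7] Y [-51.2  55. ] Z 50.981191722131 231
front X [-126.9 -121.4 -105.2  -99.1]
hist (array([ 0,  0,  0,  0,  0, 46, 46, 48,  8,  0,  0,  0,  0,  0,  0, 34, 42,
       32,  2,  1,  2,  2]), array([-170, -166, -162, -158, -154, -150, -146, -142, -138, -134, -130,
       -126, -122, -118, -114, -110, -106, -102,  -98,  -94,  -90,  -86,
        -82]))
scene bar X [-148.8 -147.3 -144.3 -140.1 -130. ] Y [-55.9  50.1] Z 50.16184010618652 322
front X [-126.4 -121.5 -105.3 -100.2]
hist (array([ 0,  0,  0,  0,  0, 87, 56, 48, 11,  0,  0,  0,  0,  0,  0, 50, 92,
       40,  2,  0,  1, 10]), array([-170, -166, -162, -158, -154, -150, -146, -142, -138, -134, -130,
       -126, -122, -118, -114, -110, -106, -102,  -98,  -94,  -90,  -86,
        -82]))
```

Request:
move_arm --increments "10.3 -34.2 -3 0 0 -2.84 175;10.3 -34.2 -3 0 0 -2.84 175;10.3 -34.2 -3 0 0 -2.84 175;10.3 -34.2 -3 0 0 -2.84 175;10.3 -34.2 -3 0 0 -2.84 175;10.3 -34.2 -3 0 0 -2.84 175;10.3 -34.2 -3 0 0 -2.84 175;10.3 -34.2 -3 0 0 -2.84 175" --grip_force 30

```text
time: 1.97
position: [0.36, 0.3126, 0.1987]
tool_rot: [1.28, 2.869, 0.001]
ft_force: [0.5, -0.2, -0.8]
grip_width: 0.478
grip_force: 0.0
```

Request:
move_arm --increments "10.3 -34.2 -3 0 0 -2.84 175;10.3 -34.2 -3 0 0 -2.84 175;10.3 -34.2 -3 0 0 -2.84 175;10.3 -34.2 -3 0 0 -2.84 175;10.3 -34.2 -3 0 0 -2.84 175;10.3 -34.2 -3 0 0 -2.84 175;10.3 -34.2 -3 0 0 -2.84 175;10.3 -34.2 -3 0 0 -2.84 175"

```text
time: 2.63
position: [0.4425, 0.039, 0.1749]
tool_rot: [1.82, 2.56, 0.002]
ft_force: [1.2, 0.5, 0.2]
grip_width: 0.313
grip_force: 0.0
```

Request:
move_arm --increments "10.3 -34.2 -3 0 0 -2.84 175;10.3 -34.2 -3 0 0 -2.84 175;10.3 -34.2 -3 0 0 -2.84 175;10.3 -34.2 -3 0 0 -2.84 175;10.3 -34.2 -3 0 0 -2.84 175;10.3 -34.2 -3 0 0 -2.84 175;10.3 -34.2 -3 0 0 -2.84 175;10.3 -34.2 -3 0 0 -2.84 175"

```text
time: 3.3
position: [0.5251, -0.2344, 0.1508]
tool_rot: [2.288, 2.152, 0.001]
ft_force: [0.5, 1.0, 0.0]
grip_width: 0.314
grip_force: 0.0
```

Request:
move_arm --increments "-0.5 0.5 -22 0 0 0 175;0 0 -22 0 0 0 175;0 0 -22 0 0 0 175;0 0 -22 0 0 0 175;0 0 0 0 0 0 175;0 0 0 0 0 0 175;0 0 0 0 0 0 175;0 0 0 0 0 0 175"

```text
time: 3.97
position: [0.5253, -0.2329, 0.0644]
tool_rot: [2.285, 2.153, 0.003]
ft_force: [0.9, 0.2, 1.3]
grip_width: 0.319
grip_force: 0.0
```

```bash
python3 - <<'E'
from h import *
im=ctrl.get_image("scene");save(im,"s1.png",(330,150,530,300),4)
print(ctrl.get_state()["position"])
E
```

```text
[ 0.5252987  -0.2328289   0.06433831]
```

View pics/s1.png

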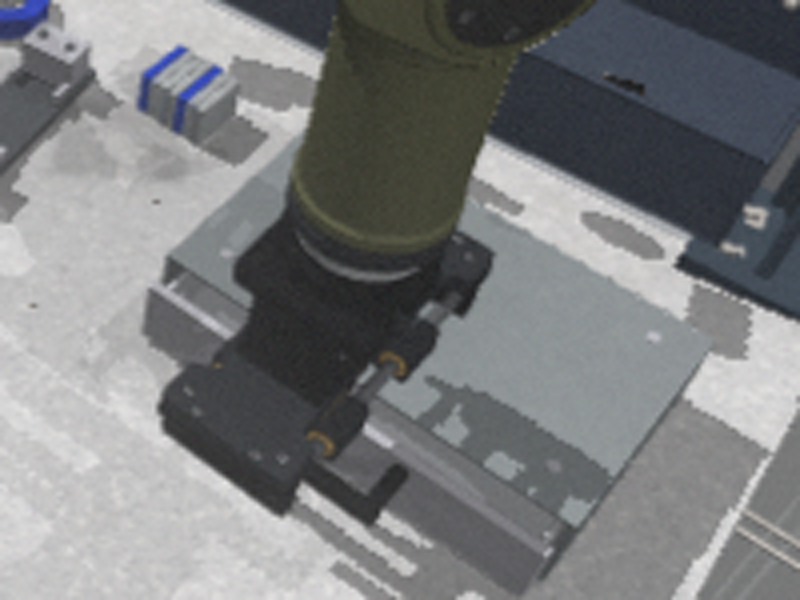

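The scene crop shows the gripper over the handle bar (about (340,480)), with the body clear of the cabinet top. Descending.

Request:
move_arm --increments "-0.8 0 -10 0 0 0 175;0 0 -10 0 0 0 175;0 0 -10 0 0 0 175;0 0 -7 0 0 0 175;0 0 0 0 0 0 255;0 0 0 0 0 0 255;0 0 0 0 0 0 255;0 0 0 0 0 0 255" --grip_force 30

```text
time: 4.68
position: [0.5241, -0.2327, 0.0259]
tool_rot: [2.285, 2.153, 0.001]
ft_force: [3.3, -1.6, -3.5]
grip_width: 0.132
grip_force: 30.0
```

Request:
move_arm --increments "-16 0.95 0 0 0 0 255;-16 0.95 0 0 0 0 255;-16 0.95 0 0 0 0 255;-16 0.95 0 0 0 0 255;-16 0.95 0 0 0 0 255;-16 0.95 0 0 0 0 255;-16 0.95 0 0 0 0 255;-16 0.95 0 0 0 0 255"

```text
time: 5.35
position: [0.3955, -0.2252, 0.0258]
tool_rot: [2.285, 2.153, 0.002]
ft_force: [3.1, -2.4, -3.5]
grip_width: 0.132
grip_force: 30.0
```

Request:
move_arm --increments "-2 0.1 0 0 0 0 255;-2 0.1 0 0 0 0 255;-1 0 0 0 0 0 255;-1 0 0 0 0 0 255;0 0 0 0 0 0 255;0 0 0 0 0 0 255;0 0 0 0 0 0 255;0 0 0 0 0 0 255"

```text
time: 6.02
position: [0.3899, -0.2249, 0.0258]
tool_rot: [2.286, 2.154, 0.0]
ft_force: [2.3, -1.6, -1.7]
grip_width: 0.133
grip_force: 30.0
```

Request:
move_arm --increments "-1 0 0 0 0 0 255;-1 0.1 0 0 0 0 255;-1 0 0 0 0 0 255;-1 0.1 0 0 0 0 255;-1 0 0 0 0 0 255;-1 0 0 0 0 0 255;0 0 0 0 0 0 255;0 0 0 0 0 0 255"

```text
time: 6.68
position: [0.3896, -0.225, 0.026]
tool_rot: [2.276, 2.147, 0.009]
ft_force: [20.7, -3.7, -25.0]
grip_width: 0.133
grip_force: 30.1
```

Request:
move_arm --increments "2 0 0 0 0 0 255;2 0 0 0 0 0 255;1 0 0 0 0 0 175;0 0 0 0 0 0 175;0 0 0 0 0 0 175;0 0 20 0 0 0 175;0 0 35 0 0 0 175;0 0 35 0 0 0 120"

```text
time: 7.35
position: [0.386, -0.224, 0.1156]
tool_rot: [-2.285, -2.151, 0.005]
ft_force: [0.7, 0.9, 0.0]
grip_width: 0.332
grip_force: 0.0
```

Request:
move_arm --increments "5.6 33.2 4 0 0 5.85 120;5.6 33.2 4 0 0 5.85 120;5.6 33.2 4 0 0 5.85 120;5.6 33.2 4 0 0 5.85 120;5.6 33.2 4 0 0 5.85 120;5.6 33.2 4 0 0 5.85 120;5.6 33.2 4 0 0 5.85 120;5.6 33.2 4 0 0 5.85 120"

```text
time: 8.02
position: [0.4322, 0.0426, 0.1477]
tool_rot: [-1.236, -2.887, -0.0]
ft_force: [-0.5, -0.5, 0.0]
grip_width: 0.53
grip_force: 0.0
```

Request:
move_arm --increments "5.6 33.2 0 0 0 5.85 120;5.6 33.2 0 0 0 5.85 120;5.6 33.2 0 0 0 5.85 120;5.6 33.2 0 0 0 5.85 120;5.6 33.2 0 0 0 5.85 120;5.6 33.2 0 0 0 5.85 120;0 0 0 0 0 0 120;0 0 0 0 0 0 120"

```text
time: 8.68
position: [0.4656, 0.2418, 0.1469]
tool_rot: [-0.31, -3.125, 0.002]
ft_force: [0.1, -0.9, 0.0]
grip_width: 0.526
grip_force: 0.0
```

```bash
cat >> h.py <<'E'
def look(tips=True):
    s=ctrl.get_state();p=s["position"]
    n=s["tool_rot"];print("TCP",np.round(p*1000,1),"closure ang %.1f"%((2*np.degrees(np.arctan2(n[1],n[0]))-90)))
    for n in ["top","scene"]:
        im=ctrl.get_image(n);P=cloud(im);print(n)
        print("bolts");blobs(im,P,.007,.04,(.36,.56,-.10,.32))
        print("gauge");blobs(im,P,.028,.075,(.55,.8,.03,.14))
        if tips: print("tips");blobs(im,P,p[2]-.003,p[2]+.04,(p[0]-.08,p[0]+.08,p[1]-.08,p[1]+.08),10)
        save(im,"last_%s.png"%n,None,1.25)
E
python3 -c "from h import *;look()"
```

```text
TCP [465.6 241.8 146.9] closure ang -281.3
top
bolts
c [472.6  50.5] size 107.9 x 23.4 ang 15.6 z 20.3 n 285 px [303 214] rgb [ 98 105 109]
c [465.4 148.1] size 90.1 x 22.5 ang -3.9 z 20.7 n 238 px [270 222] rgb [108 115 119]
c [417.7 249.6] size 30.6 x 17.4 ang -0.8 z 21.5 n 68 px [233 252] rgb [113 120 125]
c [376.8 -22.4] size 30.6 x 23.5 ang -1.2 z 20.9 n 95 px [337 265] rgb [112  77 150]
gauge
c [724.7  90.6] size 43.5 x 29.7 ang -87.5 z 38.3 n 184 px [287 135] rgb [144 151 159]
c [600.4  82.6] size 42.9 x 28.7 ang -88.0 z 38.2 n 184 px [291 180] rgb [149 157 164]
tips
scene
bolts
c [468.3 238.4] size 130.3 x 27.9 ang -12.4 z 17.4 n 295 px [223 176] rgb [124 124 128]
c [463.3 143.9] size 85.4 x 25.7 ang -4.9 z 18.0 n 230 px [252 195] rgb [119 119 123]
c [472.4  46.8] size 108.7 x 24.0 ang 15.2 z 18.1 n 289 px [283 206] rgb [113 113 116]
c [377.1 -26.1] size 33.3 x 23.9 ang -2.0 z 18.3 n 123 px [285 255] rgb [114  80 138]
gauge
c [724.7  86.6] size 44.5 x 30.9 ang -84.3 z 36.2 n 127 px [335 155] rgb [148 148 154]
c [602.1  78.6] size 44.8 x 31.6 ang -84.0 z 36.2 n 145 px [310 179] rgb [154 154 159]
tips
c [464.  264.2] size 14.3 x 7.1 ang -55.3 z 150.1 n 14 px [226 148] rgb [80 79 79]
c [459.3 208.3] size 22.3 x 8.7 ang -28.0 z 156.4 n 55 px [237 155] rgb [68 67 67]
```

Request:
move_arm --increments "2.4 -1.8 -22 0 0 -0.3 120;0 0 -24 0 0 0 120;0 0 -24 0 0 0 120;0 0 -24 0 0 0 120;0 0 -22 0 0 0 120;0 0 -16 0 0 0 120;0 0 -8 0 0 0 120;0 0 -2 0 0 0 120"

```text
time: 9.45
position: [0.4681, 0.2364, 0.0043]
tool_rot: [-0.327, -3.122, 0.003]
ft_force: [-0.5, -0.2, 0.1]
grip_width: 0.53
grip_force: 0.0
```

Request:
move_arm --increments "0 0 0 0 0 0 120;0 0 0 0 0 0 255;0 0 0 0 0 0 255;0 0 0 0 0 0 255;0 0 0 0 0 0 255;0 0 0 0 0 0 255;0 0 0 0 0 0 255;0 0 0 0 0 0 255" --grip_force 40

```text
time: 10.12
position: [0.4694, 0.239, 0.006]
tool_rot: [0.323, 3.124, 0.001]
ft_force: [-1.2, 0.1, 1.7]
grip_width: 0.17
grip_force: 40.0
```

Request:
move_arm --increments "0 0 10 0 0 0 255;0 0 20 0 0 0 255;0 0 28 0 0 0 255;0 0 28 0 0 0 255;0 0 14 0 0 0 255;13 -10 0 0 0 2 255;23 -18 0 0 0 2 255;23 -18 0 0 0 2 255"

```text
time: 10.78
position: [0.5279, 0.193, 0.1064]
tool_rot: [0.152, 3.138, 0.001]
ft_force: [0.2, -0.4, -1.6]
grip_width: 0.173
grip_force: 40.0
```

Request:
move_arm --increments "23 -18 0 0 0 2 255;23 -18 0 0 0 2 255;23 -18 0 0 0 2 255;23 -18 0 0 0 2 255;23 -18 0 0 0 1.5 255;15 -12 0 0 0 0 255;6 -6 0 0 0 0 255;0 0 0 0 0 0 255"

```text
time: 11.45
position: [0.6646, 0.0816, 0.1053]
tool_rot: [0.095, -3.14, 0.003]
ft_force: [-0.9, -0.2, -2.0]
grip_width: 0.171
grip_force: 40.0
```

Request:
move_arm --increments "0 0 -12 0 0 0 255;0 0 -12 0 0 0 255;0 0 -11 0 0 0 255;0 0 -5 0 0 0 255;0 0 0 0 0 0 255;0 0 0 0 0 0 255;0 0 0 0 0 0 255;0 0 0 0 0 0 255"

```text
time: 12.12
position: [0.6646, 0.0847, 0.0664]
tool_rot: [-0.101, 3.139, 0.0]
ft_force: [0.1, -1.1, -1.7]
grip_width: 0.173
grip_force: 40.0
```

```bash
cat >> h.py <<'E'
def held(zlo,zhi,gz=(.028,.042)):
    s=ctrl.get_state();p=s["position"];n=s["tool_rot"]
    print("TCP",np.round(p*1000,1),"clos %.1f"%((2*np.degrees(np.arctan2(n[1],n[0]))-90)%180),"w %.3f"%s["grip_width"],np.round(s["ft_force"],1))
    for n in ["top","scene"]:
        im=ctrl.get_image(n);P=cloud(im);print(n)
        blobs(im,P,zlo,zhi,(.56,.78,.02,.16),8)
        print(" blocks");blobs(im,P,*gz,(.56,.78,.03,.14),20)
        save(im,"last_%s.png"%n,(200,90,440,240),3.3)
E
python3 -c "from h import *;held(.07,.11)"
```

```text
TCP [664.6  84.7  66.4] clos 93.7 w 0.173 [ 0.1 -1.1 -1.7]
top
 blocks
scene
c [717.5  77.2] size 14.4 x 4.1 ang -16.7 z 78.4 n 16 px [343 150] rgb [94 93 97]
c [649.1  82.6] size 104.8 x 40.6 ang -5.1 z 79.8 n 263 px [315 152] rgb [81 81 83]
 blocks
c [723.9  80.6] size 34.1 x 25.5 ang -89.5 z 36.0 n 82 px [339 157] rgb [140 140 145]
c [600.7  79.3] size 45.4 x 27.5 ang -85.9 z 36.2 n 147 px [310 179] rgb [148 147 152]
```

```bash
cp pics/last_scene.png pics/s2.png
```

```text
(no output)
```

View pics/s2.png

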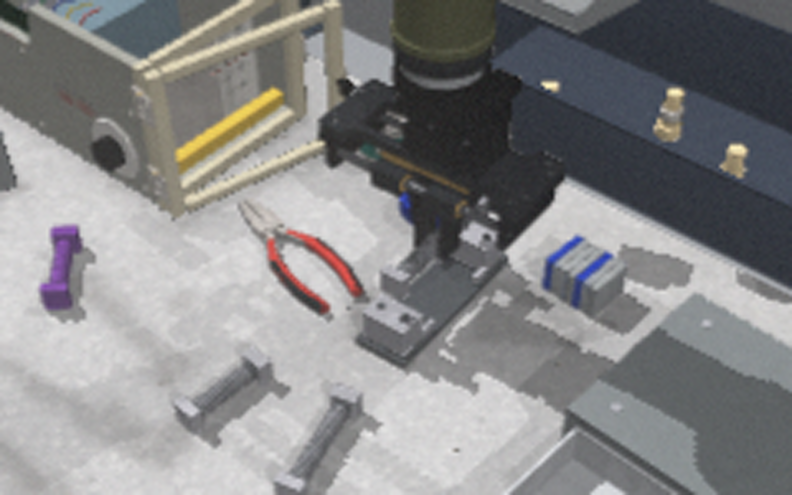

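The scene crop shows the 130 bolt held over the gauge. Its near end is at (395,275) and its far end at (490,225); it is roughly level and the pliers are clear. Now I measure the end positions.

```bash
cat >> h.py <<'E'
def ends(zlo,zhi,c=(663.3,84.8),a=3.7,half=90):
    ca,sa=np.cos(np.radians(a)),np.sin(np.radians(a))
    for n in ["scene","top"]:
        im=ctrl.get_image(n);P=cloud(im)*1000;d=P[...,:2]-c
        X=d[...,0]*ca+d[...,1]*sa;Y=-d[...,0]*sa+d[...,1]*ca;Z=P[...,2];g=im["frame"].mean(-1)
        with np.errstate(invalid="ignore"):
            m=(Z>zlo)&(Z<zhi)&(abs(X)<half)&(abs(Y)<25)&(g>85)
        if m.sum()<15: print(n,"few",m.sum());continue
        print(n,m.sum(),"X",np.percentile(X[m],[1,4,96,99]).round(1))
        for nm,q in (("near",m&(X<np.percentile(X[m],1)+14)),("far",m&(X>np.percentile(X[m],99)-14))):
            print("  ",nm,q.sum(),"Y %.1f [%.1f %.1f]"%(np.median(Y[q]),*np.percentile(Y[q],[3,97])),"Z top %.1f"%np.percentile(Z[q],90))
E
python3 -c "
from h import *
ends(52,95)
ends(28,42)"
```

```text
scene 154 X [-66.4 -65.8  52.   59. ]
   near 76 Y -4.0 [-14.1 9.2] Z top 83.2
   far 7 Y -12.7 [-14.1 -9.2] Z top 83.1
top few 0
scene 221 X [-77.  -76.3  68.8  73.2]
   near 83 Y -2.5 [-23.1 18.1] Z top 37.8
   far 32 Y -6.1 [-23.0 7.2] Z top 37.6
top few 0
```

Request:
move_arm --increments "1 0 -5 0 0 0 255;0 0 -5 0 0 0 255;0 0 -5 0 0 0 255;0 0 -4 0 0 0 255;0 0 -1 0 0 0 255;0 0 0 0 0 0 255;0 0 0 0 0 0 255;0 0 0 0 0 0 255"

```text
time: 13.08
position: [0.6653, 0.0845, 0.0458]
tool_rot: [-0.101, 3.14, 0.0]
ft_force: [0.2, 1.3, -1.4]
grip_width: 0.171
grip_force: 40.0
```

```bash
python3 -c "
from h import *
s=ctrl.get_state();print(s['position'],s['ft_force'])
ends(42,75)"
```

```text
[0.66527448 0.08454122 0.04579321] [ 0.21688296  1.27533015 -1.37086829]
scene 149 X [-66.1 -65.3  53.8  58. ]
   near 69 Y -4.2 [-14.6 8.6] Z top 63.8
   far 10 Y -13.0 [-14.5 -11.3] Z top 61.0
top few 0
```

Request:
move_arm --increments "0 0 -1 0 0 0 255;0 0 -0.5 0 0 0 255;0 0 -0.5 0 0 0 255;0 0 -0.5 0 0 0 255;0 0 0 0 0 0 255;0 0 0 0 0 0 255;0 0 0 0 0 0 255;0 0 0 0 0 0 255"

```text
time: 13.85
position: [0.6652, 0.0846, 0.0441]
tool_rot: [-0.101, 3.14, 0.001]
ft_force: [-3.0, -0.0, 5.7]
grip_width: 0.173
grip_force: 40.0
```

Request:
move_arm --increments "0 0 0 0 0 0 190;0 0 0 0 0 0 180;0 0 0 0 0 0 140;0 0 0 0 0 0 120;0 0 0 0 0 0 120;0 0 20 0 0 0 120;0 0 30 0 0 0 120;0 0 30 0 0 0 120"

```text
time: 14.52
position: [0.6641, 0.0844, 0.1226]
tool_rot: [0.101, -3.137, 0.001]
ft_force: [0.9, -0.3, 0.5]
grip_width: 0.519
grip_force: 0.0
```

Request:
move_arm --increments "0 0 0 0 0 0 120;0 0 0 0 0 0 120;0 0 0 0 0 0 120;0 0 0 0 0 0 120;0 0 0 0 0 0 120;0 0 0 0 0 0 120;0 0 0 0 0 0 120;0 0 0 0 0 0 120"

```text
time: 15.18
position: [0.6648, 0.0845, 0.1225]
tool_rot: [0.101, -3.139, 0.0]
ft_force: [-0.6, -0.0, 0.3]
grip_width: 0.533
grip_force: 0.0
```

```bash
python3 -c "
from h import *
s=ctrl.get_state();print(s['position'],s['ft_force'])
ends(42,75);ends(28,42)
im=ctrl.get_image('scene');P=cloud(im)
blobs(im,P,.043,.075,(.56,.78,.02,.16),8)
print('bolts');blobs(im,P,.007,.04,(.36,.56,-.10,.32))"
```

```text
[0.66484821 0.08452213 0.12254893] [-0.55212121 -0.00427751  0.34757313]
scene 269 X [-65.7 -64.6  61.3  63.7]
   near 66 Y -3.3 [-13.8 9.5] Z top 61.3
   far 45 Y -6.5 [-13.8 7.7] Z top 60.9
top few 0
scene 181 X [-77.2 -76.6  70.1  75.1]
   near 87 Y -4.0 [-22.7 18.5] Z top 38.5
   far 21 Y -17.7 [-24.4 2.7] Z top 38.5
top few 0
c [663.7  81.8] size 132.6 x 24.6 ang 3.2 z 55.4 n 272 px [315 153] rgb [119 120 124]
bolts
c [464.1 145.3] size 86.3 x 27.0 ang -3.3 z 18.0 n 229 px [252 195] rgb [125 125 129]
c [472.6  46.9] size 108.5 x 24.6 ang 15.5 z 18.0 n 289 px [283 206] rgb [129 129 133]
c [376.5 -25.2] size 32.3 x 24.1 ang -3.5 z 18.7 n 124 px [285 255] rgb [118  84 142]
```

The 130 bolt bridges both blocks, level and central: X runs from -65.7 to +63.7 mm. Regrasping it for the right bay.

Request:
move_arm --increments "0 0 -25 0 0 0 120;0 0 -25 0 0 0 120;0 0 -18 0 0 0 120;0 0 -8 0 0 0 120;0 0 -2.4 0 0 0 120;0 0 0 0 0 0 120;0 0 0 0 0 0 255;0 0 0 0 0 0 255"

```text
time: 16.1
position: [0.6663, 0.0847, 0.0464]
tool_rot: [-0.101, 3.137, 0.001]
ft_force: [-0.3, 0.4, -0.2]
grip_width: 0.446
grip_force: 0.0
```

Request:
move_arm --increments "0 0 0 0 0 0 255;0 0 0 0 0 0 255;0 0 0 0 0 0 255;0 0 0 0 0 0 255;0 0 12 0 0 0 255;0 0 24 0 0 0 255;0 0 30 0 0 0 255;0 0 16 0 0 0 255"

```text
time: 16.77
position: [0.6661, 0.0845, 0.1303]
tool_rot: [-0.101, 3.137, 0.001]
ft_force: [1.8, -0.3, -1.8]
grip_width: 0.169
grip_force: 40.0
```

Request:
move_arm --increments "-6 -16 0 0 0 -0.5 255;-13 -32 0 0 0 -0.6 255;-13 -32 0 0 0 -0.6 255;-13 -32 0 0 0 -0.6 255;-13 -32 0 0 0 -0.6 255;-13 -32 0 0 0 -0.6 255;-13 -32 0 0 0 -0.6 255;-13 -32 0 0 0 -0.6 255"

```text
time: 17.43
position: [0.566, -0.1574, 0.1263]
tool_rot: [-0.03, -3.14, -0.001]
ft_force: [1.0, -0.7, -1.2]
grip_width: 0.173
grip_force: 40.0
```

Request:
move_arm --increments "-13 -32 0 0 0 -0.6 255;-13 -32 0 0 0 -0.6 255;-13 -32 0 0 0 -0.6 255;-13 -32 0 0 0 -0.6 255;-13 -32 0 0 0 -0.6 255;-13 -32 0 0 0 0 255;0 -9.5 0 0 0 0 255;0 0 0 0 0 0 255"

```text
time: 18.1
position: [0.4865, -0.3617, 0.1266]
tool_rot: [-0.122, -3.138, 0.003]
ft_force: [-0.0, -0.4, -1.6]
grip_width: 0.17
grip_force: 40.0
```

```bash
cat >> h.py <<'E'
def cabview(name,c=(.668,-.2418),a=-3.4):
    s=ctrl.get_state();p=s["position"];n=s["tool_rot"]
    print("TCP",np.round(p*1000,1),"clos %.1f"%((2*np.degrees(np.arctan2(n[1],n[0]))-90)%180),"w %.3f"%s["grip_width"])
    ca,sa=np.cos(np.radians(a)),np.sin(np.radians(a))
    for n in ["top","scene"]:
        im=ctrl.get_image(n);P=cloud(im);d=P[...,:2]-c
        C=np.stack([d[...,0]*ca+d[...,1]*sa,-d[...,0]*sa+d[...,1]*ca,P[...,2]],-1)
        print(n,"cab frame: walls");blobs(im,C,.037,.065,(-.30,-.085,-.15,.15),15)
        print(" in bays");blobs(im,C,.018,.037,(-.235,-.087,-.13,.13),15)
        if n=="scene" and name: save(im,name,(330,130,570,310),3.3)
E
python3 -c "from h import *;cabview('s3.png')"
```

```text
TCP [ 486.5 -361.7  126.6] clos 85.5 w 0.170
top cab frame: walls
c [-185.7    2.6] size 272.1 x 201.5 ang -89.9 z 51.0 n 1020 px [368 186] rgb [124 131 136]
c [ -85.6 -118.7] size 34.6 x 1.6 ang -88.8 z 62.1 n 15 px [462 189] rgb [87 96 98]
c [ -98.3 -126.2] size 22.5 x 3.1 ang -2.9 z 44.2 n 18 px [469 191] rgb [148 158 162]
c [-145.6 -126.9] size 42.2 x 4.9 ang 0.5 z 44.0 n 41 px [469 205] rgb [151 161 165]
 in bays
c [-160.6    3.4] size 146.6 x 2.4 ang 0.0 z 30.9 n 93 px [418 190] rgb [129 139 143]
c [-210.4 -125.1] size 44.3 x 2.6 ang 0.6 z 29.3 n 35 px [467 230] rgb [112 120 123]
scene cab frame: walls
c [-186.1   -2.3] size 268.3 x 201.3 ang -89.6 z 49.5 n 1680 px [330 220] rgb [140 140 144]
c [-85.9  57.8] size 41.4 x 1.6 ang 89.1 z 61.9 n 20 px [390 226] rgb [91 93 95]
 in bays
c [-156.3  124.3] size 138.1 x 2.2 ang -0.2 z 27.4 n 141 px [337 223] rgb [129 130 133]
c [-158.5   -4.7] size 126.0 x 1.4 ang -0.1 z 28.4 n 89 px [382 256] rgb [122 123 126]
```

View pics/s3.png

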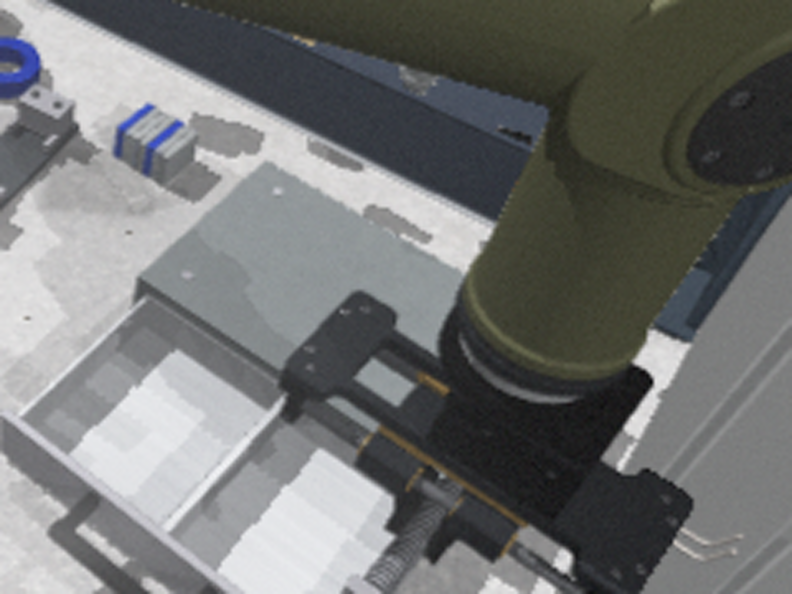

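The crop shows the open drawer with the bolt held over the right bay at about (415,540). I overshot, so I correct by +18, +37 before lowering.

Request:
move_arm --increments "9 18 0 0 0 1 255;9 18.7 0 0 0 0 255;0 0 -12 0 0 0 255;0 0 -20 0 0 0 255;0 0 -20 0 0 0 255;0 0 -20 0 0 0 255;0 0 -14 0 0 0 255;0 0 -8 0 0 0 255"

```text
time: 18.87
position: [0.5075, -0.3178, 0.0303]
tool_rot: [-0.079, -3.138, -0.004]
ft_force: [-0.6, 0.5, -1.3]
grip_width: 0.175
grip_force: 40.0
```

Request:
move_arm --increments "0 0 -6 0 0 0 255;0 0 -4 0 0 0 255;0 0 -2 0 0 0 255;0 0 -1 0 0 0 255;0 0 -1 0 0 0 255;0 0 0 0 0 0 255;0 0 0 0 0 0 255;0 0 0 0 0 0 255"

```text
time: 19.53
position: [0.5083, -0.3204, 0.0191]
tool_rot: [0.083, 3.14, -0.0]
ft_force: [0.2, 0.1, -1.3]
grip_width: 0.168
grip_force: 40.0
```

Request:
move_arm --increments "0 0 -1 0 0 0 255;0 0 -1 0 0 0 255;0 0 -1 0 0 0 255;0 0 0 0 0 0 255;0 0 0 0 0 0 200;0 0 0 0 0 0 180;0 0 0 0 0 0 165;0 0 0 0 0 0 165"

```text
time: 20.2
position: [0.5081, -0.3203, 0.0156]
tool_rot: [0.083, 3.14, -0.0]
ft_force: [-0.5, 0.0, -0.2]
grip_width: 0.325
grip_force: 0.0
```

Request:
move_arm --increments "0 0 12 0 0 0 165;0 0 24 0 0 0 165;0 0 30 0 0 0 165;0 0 30 0 0 0 165;0 0 14 0 0 0 165;0 10 0 0 0 0 165;-1 30 0 0 0 2 130;-1 30 0 0 0 2 130"

```text
time: 20.87
position: [0.5053, -0.2503, 0.1257]
tool_rot: [0.024, -3.141, 0.001]
ft_force: [0.4, 0.5, 0.2]
grip_width: 0.432
grip_force: 0.0
```

Request:
move_arm --increments "-4 33 0 0 0 1.8 120;-4 33 0 0 0 1.8 120;-4 33 0 0 0 1.8 120;-4 33 0 0 0 1.8 120;-4 33 0 0 0 1.8 120;-4 33 0 0 0 1.8 120;-4 33 0 0 0 1.8 120;-4 33 0 0 0 1.8 120"

```text
time: 21.53
position: [0.4727, 0.0157, 0.1253]
tool_rot: [0.423, -3.112, -0.0]
ft_force: [0.1, 1.5, 0.1]
grip_width: 0.529
grip_force: 0.0
```

Request:
move_arm --increments "-1 33 0 0 0 0 120;0 0 -20 0 0 0 120;0 0 -20 0 0 0 120;0 0 -15 0 0 0 120;0 0 0 0 0 0 120;0 0 0 0 0 0 120;0 0 0 0 0 0 120;0 0 0 0 0 0 120"

```text
time: 22.2
position: [0.4738, 0.0469, 0.0718]
tool_rot: [-0.42, 3.112, 0.001]
ft_force: [0.6, 0.1, -0.6]
grip_width: 0.53
grip_force: 0.0
```

```bash
python3 -c "
from h import *
look(False);cabview(None)"
```

```text
TCP [473.8  46.9  71.8] closure ang 105.4
top
bolts
c [433.6 157. ] size 37.1 x 16.9 ang 23.8 z 21.6 n 44 px [270 243] rgb [134 141 147]
gauge
c [725.4  90.4] size 44.1 x 29.5 ang -84.3 z 38.0 n 179 px [287 135] rgb [143 150 157]
c [602.1  82.6] size 43.1 x 25.1 ang -86.4 z 38.1 n 152 px [291 180] rgb [145 153 160]
scene
bolts
c [464.1 145.5] size 86.2 x 26.2 ang -5.1 z 17.8 n 224 px [252 196] rgb [128 129 133]
c [469.9  48.4] size 105.7 x 24.1 ang 18.5 z 17.5 n 229 px [283 207] rgb [128 128 132]
c [376.7 -26.1] size 33.1 x 24.0 ang 0.1 z 19.1 n 123 px [285 255] rgb [120  85 146]
gauge
c [725.6  87.4] size 45.9 x 30.9 ang -87.5 z 36.0 n 127 px [335 155] rgb [155 155 161]
TCP [473.8  46.9  71.7] clos 105.4 w 0.527
top cab frame: walls
c [-185.5    1.2] size 275.1 x 200.5 ang -89.9 z 50.3 n 1114 px [368 186] rgb [110 117 121]
 in bays
c [-160.7    3.8] size 146.6 x 2.3 ang -0.1 z 28.4 n 95 px [418 191] rgb [102 109 113]
c [-156.4  -85.4] size 129.7 x 24.8 ang 0.8 z 29.2 n 361 px [447 193] rgb [ 92  99 104]
c [-160.1 -125.1] size 144.6 x 4.1 ang 0.2 z 27.3 n 118 px [466 192] rgb [76 83 85]
scene cab frame: walls
c [-185.2   -0.5] size 272.0 x 201.5 ang -89.7 z 49.0 n 1813 px [330 214] rgb [125 126 129]
c [-86.4 -30.4] size 26.5 x 2.4 ang -89.9 z 62.5 n 15 px [424 249] rgb [94 98 99]
c [-85.7 -83.3] size 25.9 x 1.2 ang 90.0 z 62.0 n 17 px [445 262] rgb [ 98 101 103]
 in bays
c [-156.9  124.2] size 137.1 x 2.6 ang -0.0 z 27.7 n 137 px [337 224] rgb [128 129 132]
c [-156.3   -4.9] size 130.9 x 1.3 ang -0.1 z 26.8 n 87 px [382 254] rgb [131 132 134]
c [-156.2  -89.1] size 131.3 x 23.7 ang 0.5 z 28.4 n 492 px [410 273] rgb [112 113 117]
```

Request:
move_arm --increments "-1.5 1.9 -16 0 0 0 120;0 0 -20 0 0 0 120;0 0 -16 0 0 0 120;0 0 -10 0 0 0 120;0 0 -4 0 0 0 120;0 0 0 0 0 0 120;0 0 0 0 0 0 120;0 0 0 0 0 0 255"

```text
time: 23.07
position: [0.4725, 0.0488, 0.0056]
tool_rot: [-0.42, 3.112, 0.0]
ft_force: [0.0, 0.3, 0.0]
grip_width: 0.502
grip_force: 0.0
```

Request:
move_arm --increments "0 0 0 0 0 0 255;0 0 0 0 0 0 255;0 0 0 0 0 0 255;0 0 0 0 0 0 255;0 0 0 0 0 0 255;0 0 15 0 0 0 255;0 0 25 0 0 0 255;0 0 30 0 0 0 255"

```text
time: 23.73
position: [0.4694, 0.0482, 0.0736]
tool_rot: [0.42, -3.108, 0.001]
ft_force: [0.8, 1.0, -1.8]
grip_width: 0.172
grip_force: 40.0
```

Request:
move_arm --increments "15 3 12 0 0 -1.7 255;28 5 12 0 0 -2 255;32 6 0 0 0 -2 255;32 6 0 0 0 -2 255;32 6 0 0 0 -2 255;28 5 0 0 0 -2 255;18 4 0 0 0 0 255;6 1 0 0 0 0 255"

```text
time: 24.4
position: [0.6646, 0.0857, 0.0975]
tool_rot: [-0.103, 3.14, -0.001]
ft_force: [-0.0, 0.4, -1.7]
grip_width: 0.173
grip_force: 40.0
```

Request:
move_arm --increments "0 0 -12 0 0 0 255;0 0 -12 0 0 0 255;0 0 -8 0 0 0 255;0 0 0 0 0 0 255;0 0 0 0 0 0 255;0 0 0 0 0 0 255;0 0 0 0 0 0 255;0 0 0 0 0 0 255"

```text
time: 25.07
position: [0.6629, 0.0847, 0.0676]
tool_rot: [-0.101, 3.139, 0.001]
ft_force: [0.3, -0.2, -1.4]
grip_width: 0.173
grip_force: 40.0
```

```bash
python3 -c "
from h import *
s=ctrl.get_state();print(s['position'],s['tool_rot'],s['grip_width'])
ends(50,90);ends(28,42)"
```

```text
[0.66294525 0.08469136 0.06759183] [-1.00905524e-01  3.13853225e+00  6.38026709e-04] 0.17251705955927218
scene 144 X [-53.9 -53.4  47.1  51. ]
   near 80 Y -3.7 [-13.2 10.9] Z top 86.1
   far 13 Y -11.2 [-14.6 -8.1] Z top 85.2
top few 0
scene 227 X [-77.1 -76.   66.8  72.3]
   near 83 Y -3.6 [-22.8 18.1] Z top 38.2
   far 33 Y -7.8 [-22.0 9.4] Z top 38.8
top few 0
```

Request:
move_arm --increments "0 0 -6 0 0 0 255;0 0 -6 0 0 0 255;0 0 -5 0 0 0 255;0 0 -3 0 0 0 255;0 0 -2 0 0 0 255;0 0 -1 0 0 0 255;0 0 0 0 0 0 255;0 0 0 0 0 0 255"

```text
time: 25.93
position: [0.6628, 0.0847, 0.0438]
tool_rot: [-0.101, 3.14, 0.0]
ft_force: [-0.3, 0.6, -1.5]
grip_width: 0.171
grip_force: 40.0
```

Request:
move_arm --increments "0 0 -0.5 0 0 0 255;0 0 -0.5 0 0 0 255;0 0 -0.5 0 0 0 255;0 0 0 0 0 0 255;0 0 0 0 0 0 255;0 0 0 0 0 0 255;0 0 0 0 0 0 255;0 0 0 0 0 0 255"

```text
time: 26.6
position: [0.6628, 0.0847, 0.0429]
tool_rot: [-0.101, 3.139, 0.0]
ft_force: [-1.8, 0.3, 5.5]
grip_width: 0.175
grip_force: 40.0
```

Contact. Release, rise, wait and check.

Request:
move_arm --increments "0 0 0 0 0 0 190;0 0 0 0 0 0 180;0 0 0 0 0 0 140;0 0 0 0 0 0 120;0 0 0 0 0 0 120;0 0 20 0 0 0 120;0 0 30 0 0 0 120;0 0 30 0 0 0 120"

```text
time: 27.27
position: [0.6616, 0.0845, 0.1217]
tool_rot: [0.101, -3.137, 0.001]
ft_force: [0.8, -0.2, 0.4]
grip_width: 0.522
grip_force: 0.0
```

Request:
move_arm --increments "0 0 0 0 0 0 120;0 0 0 0 0 0 120;0 0 0 0 0 0 120;0 0 0 0 0 0 120;0 0 0 0 0 0 120;0 0 0 0 0 0 120;0 0 0 0 0 0 120;0 0 0 0 0 0 120"

```text
time: 27.93
position: [0.6623, 0.0846, 0.1217]
tool_rot: [0.101, -3.139, 0.0]
ft_force: [-0.5, -0.9, 0.5]
grip_width: 0.531
grip_force: 0.0
```

```bash
python3 -c "
from h import *
s=ctrl.get_state();print(s['position'],s['ft_force'])
ends(42,75)
im=ctrl.get_image('scene');P=cloud(im)
blobs(im,P,.043,.075,(.56,.78,.02,.16),8)
print('bolts');blobs(im,P,.007,.04,(.36,.56,-.10,.32))"
```

```text
[0.66232479 0.0846093  0.12165951] [-0.47029768 -0.88182798  0.48887142]
scene 238 X [-54.  -53.2  49.8  52.7]
   near 63 Y -3.7 [-13.8 9.6] Z top 61.2
   far 47 Y -6.1 [-13.9 8.3] Z top 61.5
top few 0
c [664.1  83.2] size 110.3 x 24.7 ang 3.5 z 55.5 n 239 px [317 155] rgb [121 122 126]
bolts
c [464.1 144.3] size 87.2 x 24.9 ang -3.8 z 18.4 n 230 px [252 195] rgb [126 126 130]
c [376.6 -25.5] size 33.2 x 24.8 ang -2.8 z 18.9 n 123 px [285 255] rgb [119  86 143]
```

Request:
move_arm --increments "0 0 -25 0 0 0 120;0 0 -25 0 0 0 120;0 0 -18 0 0 0 120;0 0 -8 0 0 0 120;0 0 -2.5 0 0 0 120;0 0 0 0 0 0 120;0 0 0 0 0 0 255;0 0 0 0 0 0 255"

```text
time: 28.75
position: [0.6638, 0.0848, 0.0454]
tool_rot: [-0.101, 3.137, 0.001]
ft_force: [-0.4, 0.0, 0.0]
grip_width: 0.453
grip_force: 0.0
```

Request:
move_arm --increments "0 0 0 0 0 0 255;0 0 0 0 0 0 255;0 0 0 0 0 0 255;0 0 0 0 0 0 255;0 0 12 0 0 0 255;0 0 24 0 0 0 255;0 0 30 0 0 0 255;0 0 16 0 0 0 255"

```text
time: 29.42
position: [0.6638, 0.0846, 0.1295]
tool_rot: [-0.101, 3.137, 0.001]
ft_force: [1.4, -0.3, -0.7]
grip_width: 0.173
grip_force: 40.0
```

Request:
move_arm --increments "-4 -8.5 0 0 0 0 255;-13.5 -31.5 0 0 0 -0.65 255;-13.5 -31.5 0 0 0 -0.65 255;-13.5 -31.5 0 0 0 -0.65 255;-13.5 -31.5 0 0 0 -0.65 255;-13.5 -31.5 0 0 0 -0.65 255;-13.5 -31.5 0 0 0 -0.65 255;-13.5 -31.5 0 0 0 -0.65 255"

```text
time: 30.08
position: [0.5618, -0.1461, 0.1247]
tool_rot: [-0.025, -3.14, -0.001]
ft_force: [1.3, 0.4, -0.9]
grip_width: 0.168
grip_force: 40.0
```

Request:
move_arm --increments "-13.5 -31.5 0 0 0 -0.65 255;-13.5 -31.5 0 0 0 -0.65 255;-13.5 -31.5 0 0 0 -0.65 255;-13.5 -31.5 0 0 0 -0.65 255;0 0 0 0 0 0 255;0 0 0 0 0 0 255;0 0 0 0 0 0 255;0 0 0 0 0 0 255"

```text
time: 30.75
position: [0.5101, -0.2689, 0.1251]
tool_rot: [-0.092, -3.139, -0.002]
ft_force: [-0.2, 0.7, -1.2]
grip_width: 0.172
grip_force: 40.0
```

Request:
move_arm --increments "0 -1.5 -16 0 0 0 255;0 0 -22 0 0 0 255;0 0 -22 0 0 0 255;0 0 -18 0 0 0 255;0 0 -14 0 0 0 255;0 0 -8 0 0 0 255;0 0 -4 0 0 0 255;0 0 -2 0 0 0 255"

```text
time: 31.42
position: [0.5103, -0.271, 0.0193]
tool_rot: [-0.093, -3.14, -0.001]
ft_force: [0.1, -0.6, -0.3]
grip_width: 0.169
grip_force: 40.0
```

Request:
move_arm --increments "0 0 -1 0 0 0 255;0 0 -1 0 0 0 255;0 0 -1 0 0 0 255;0 0 0 0 0 0 255;0 0 0 0 0 0 255;0 0 0 0 0 0 255;0 0 0 0 0 0 255;0 0 0 0 0 0 255"

```text
time: 32.08
position: [0.5101, -0.2719, 0.0168]
tool_rot: [0.095, 3.14, 0.0]
ft_force: [-0.8, 0.0, -1.6]
grip_width: 0.171
grip_force: 40.0
```

Request:
move_arm --increments "0 0 -1 0 0 0 255;0 0 0 0 0 0 255;0 0 0 0 0 0 200;0 0 0 0 0 0 180;0 0 0 0 0 0 165;0 0 0 0 0 0 165;0 0 12 0 0 0 165;0 0 24 0 0 0 165"

```text
time: 32.75
position: [0.5078, -0.2707, 0.0499]
tool_rot: [-0.095, -3.134, -0.003]
ft_force: [-0.2, 0.0, 0.4]
grip_width: 0.346
grip_force: 0.0
```

Request:
move_arm --increments "0 0 30 0 0 0 165;0 0 30 0 0 0 165;0 0 14 0 0 0 165;-3.5 32 0 0 0 0 165;-3.5 32 0 0 0 0 130;-3.5 32 0 0 0 0 120;-3.5 32 0 0 0 0 120;-3.5 32 0 0 0 0 120"

```text
time: 33.42
position: [0.4924, -0.1107, 0.1268]
tool_rot: [0.096, 3.139, 0.0]
ft_force: [0.2, -0.5, -0.3]
grip_width: 0.511
grip_force: 0.0
```

Request:
move_arm --increments "-3.5 32 0 0 0 0 120;-3.5 32 0 0 0 0 120;-3.5 32 0 0 0 0 120;-3.5 32 0 0 0 0 120;-3.5 32 0 0 0 0 120;-3.5 32 0 0 0 0 120;-3.5 32 0 0 0 0 120;-3.5 32 0 0 0 0 120"

```text
time: 34.08
position: [0.4645, 0.1455, 0.1268]
tool_rot: [0.096, 3.139, 0.001]
ft_force: [1.5, -0.0, -0.2]
grip_width: 0.529
grip_force: 0.0
```

```bash
python3 -c "
from h import *
look(False);cabview(None)"
```

```text
TCP [464.5 145.5 126.8] closure ang 86.5
top
bolts
c [376.8 -22.4] size 30.6 x 23.1 ang -1.3 z 20.8 n 96 px [337 265] rgb [110  74 147]
gauge
c [725.1  90.8] size 43.7 x 29.6 ang -87.9 z 37.8 n 182 px [287 135] rgb [143 151 158]
c [600.1  82.7] size 43.2 x 28.4 ang -87.4 z 38.3 n 186 px [291 180] rgb [146 154 161]
scene
bolts
c [463.5 146. ] size 85.7 x 27.2 ang -4.6 z 18.0 n 228 px [252 195] rgb [131 131 135]
c [376.3 -25.2] size 32.5 x 25.1 ang -3.8 z 18.6 n 123 px [285 255] rgb [117  83 141]
gauge
c [726.1  87. ] size 45.2 x 32.7 ang -85.6 z 35.9 n 133 px [335 155] rgb [148 148 154]
c [600.9  78.9] size 44.3 x 29.2 ang -88.0 z 36.7 n 146 px [310 179] rgb [156 156 161]
TCP [463.6 150.2 126.7] clos 87.0 w 0.531
top cab frame: walls
c [-186.     0.9] size 270.0 x 199.7 ang 89.7 z 50.0 n 1096 px [368 186] rgb [107 114 118]
 in bays
c [-147.6    4.1] size 120.8 x 2.0 ang 0.0 z 25.4 n 81 px [418 190] rgb [106 113 117]
c [-156.3  -84.9] size 129.8 x 24.6 ang 0.1 z 29.1 n 355 px [447 193] rgb [ 91  98 103]
c [-159.7 -125.6] size 145.3 x 3.7 ang 0.3 z 28.7 n 115 px [466 192] rgb [ 99 107 110]
c [-154.8  -37.2] size 108.9 x 24.3 ang -0.1 z 29.1 n 311 px [429 196] rgb [ 97 104 109]
scene cab frame: walls
c [-186.    -2.6] size 267.9 x 200.7 ang -89.7 z 49.0 n 1785 px [330 220] rgb [118 118 121]
c [ -85.9 -104.3] size 35.9 x 1.6 ang -88.3 z 62.2 n 19 px [451 267] rgb [87 91 92]
 in bays
c [-156.2  124.2] size 137.1 x 2.4 ang 0.0 z 27.8 n 142 px [337 223] rgb [124 125 128]
c [-155.7   -4.8] size 137.3 x 1.1 ang 0.1 z 27.4 n 97 px [382 254] rgb [125 126 129]
c [-154.3  -40.7] size 109.9 x 24.2 ang 0.2 z 28.6 n 403 px [395 263] rgb [111 112 116]
c [-157.1  -89.2] size 131.5 x 23.6 ang 0.3 z 28.7 n 490 px [410 273] rgb [106 107 111]
```

Request:
move_arm --increments "0 0 -20 0 0 0 120;0 0 -20 0 0 0 120;0 0 -20 0 0 0 120;0 0 0 0 0 0 120;0 0 0 0 0 0 120;0 0 0 0 0 0 120;0 0 0 0 0 0 120;0 0 0 0 0 0 120"

```text
time: 34.95
position: [0.4656, 0.1443, 0.0671]
tool_rot: [0.096, 3.138, 0.002]
ft_force: [0.2, -0.5, -0.4]
grip_width: 0.531
grip_force: 0.0
```

Request:
move_arm --increments "-1.9 2 -14 0 0 0 120;0 0 -20 0 0 0 120;0 0 -16 0 0 0 120;0 0 -9 0 0 0 120;0 0 -3 0 0 0 120;0 0 0 0 0 0 120;0 0 0 0 0 0 120;0 0 0 0 0 0 255"

```text
time: 35.62
position: [0.4636, 0.1465, 0.0047]
tool_rot: [0.095, 3.138, 0.001]
ft_force: [0.4, -0.1, 1.0]
grip_width: 0.502
grip_force: 0.0
```

Request:
move_arm --increments "0 0 0 0 0 0 255;0 0 0 0 0 0 255;0 0 0 0 0 0 255;0 0 0 0 0 0 255;0 0 0 0 0 0 255;0 0 15 0 0 0 255;0 0 25 0 0 0 255;0 0 30 0 0 0 255"

```text
time: 36.28
position: [0.4607, 0.1453, 0.0726]
tool_rot: [-0.095, -3.136, 0.003]
ft_force: [0.7, 1.7, -1.5]
grip_width: 0.171
grip_force: 40.0
```

Request:
move_arm --increments "15 -5 12 0 0 1.2 255;30 -9 12 0 0 1.2 255;33 -10 0 0 0 1.2 255;33 -10 0 0 0 1.2 255;33 -10 0 0 0 1.2 255;29 -9 0 0 0 1.2 255;20 -7 0 0 0 0 255;6.5 -1.7 0 0 0 0 255"

```text
time: 36.95
position: [0.6647, 0.0817, 0.0968]
tool_rot: [-0.098, 3.139, -0.003]
ft_force: [0.4, -0.5, -0.8]
grip_width: 0.168
grip_force: 40.0
```

Request:
move_arm --increments "0 0 -12 0 0 0 255;0 0 -12 0 0 0 255;0 0 -12 0 0 0 255;0 0 -4 0 0 0 255;0 0 0 0 0 0 255;0 0 0 0 0 0 255;0 0 0 0 0 0 255;0 0 0 0 0 0 255"

```text
time: 37.62
position: [0.6626, 0.0847, 0.0587]
tool_rot: [-0.103, 3.138, 0.001]
ft_force: [-0.3, 0.1, -1.0]
grip_width: 0.169
grip_force: 40.0
```

```bash
python3 -c "
from h import *
s=ctrl.get_state();print(s['position'],s['tool_rot'],s['grip_width'])
ends(45,80);ends(28,42)"
```

```text
[0.66262273 0.08473986 0.05868145] [-1.02785911e-01  3.13833425e+00  6.82131384e-04] 0.16926167420644542
scene 118 X [-43.3 -43.1  34.9  40.1]
   near 77 Y -4.3 [-13.8 8.1] Z top 78.2
   far 12 Y -13.2 [-14.1 -8.9] Z top 67.4
top few 0
scene 189 X [-76.5 -76.   59.6  62.7]
   near 84 Y -3.4 [-22.3 17.8] Z top 38.0
   far 35 Y -14.5 [-23.5 1.1] Z top 37.2
top few 0
```

Request:
move_arm --increments "0 0 -6 0 0 0 255;0 0 -8 0 0 0 255;0 0 -8 0 0 0 255;0 0 -8 0 0 0 255;0 0 -6 0 0 0 255;0 0 -4 0 0 0 255;0 0 -2 0 0 0 255;0 0 -1 0 0 0 255"

```text
time: 38.48
position: [0.6619, 0.0844, 0.0141]
tool_rot: [0.102, -3.139, 0.0]
ft_force: [0.7, -0.3, -0.4]
grip_width: 0.169
grip_force: 40.0
```

Request:
move_arm --increments "0 0 -0.5 0 0 0 255;0 0 -0.5 0 0 0 255;0 0 -0.5 0 0 0 255;0 0 0 0 0 0 255;0 0 0 0 0 0 255;0 0 0 0 0 0 255;0 0 0 0 0 0 255;0 0 0 0 0 0 255"

```text
time: 39.15
position: [0.6622, 0.0845, 0.0133]
tool_rot: [-0.102, 3.14, 0.0]
ft_force: [0.2, 0.7, -1.7]
grip_width: 0.17
grip_force: 40.0
```

Request:
move_arm --increments "0 0 -0.5 0 0 0 255;0 0 -0.5 0 0 0 255;0 0 -0.5 0 0 0 255;0 0 -0.5 0 0 0 255;0 0 0 0 0 0 255;0 0 0 0 0 0 255;0 0 0 0 0 0 255;0 0 0 0 0 0 255"

```text
time: 39.82
position: [0.6622, 0.0845, 0.0119]
tool_rot: [-0.102, 3.14, 0.0]
ft_force: [-2.5, -0.9, 5.4]
grip_width: 0.17
grip_force: 40.0
```

Request:
move_arm --increments "0 0 0 0 0 0 190;0 0 0 0 0 0 180;0 0 0 0 0 0 160;0 0 0 0 0 0 150;0 0 0 0 0 0 150;0 0 20 0 0 0 150;0 0 30 0 0 0 150;0 0 30 0 0 0 150"

```text
time: 40.48
position: [0.6611, 0.0843, 0.0907]
tool_rot: [0.102, -3.137, 0.001]
ft_force: [0.9, 0.3, 0.5]
grip_width: 0.413
grip_force: 0.0
```

Request:
move_arm --increments "0 0 20 0 0 0 150;0 0 0 0 0 0 150;0 0 0 0 0 0 150;0 0 0 0 0 0 150;0 0 0 0 0 0 150;0 0 0 0 0 0 150;0 0 0 0 0 0 150;0 0 0 0 0 0 150"

```text
time: 41.15
position: [0.6617, 0.0844, 0.1103]
tool_rot: [0.102, -3.139, 0.0]
ft_force: [0.1, -0.4, -0.6]
grip_width: 0.41
grip_force: 0.0
```

```bash
python3 -c "
from h import *
s=ctrl.get_state();print(s['position'],s['ft_force'])
ends(12,36,half=46)
im=ctrl.get_image('scene');save(im,'s4.png',(250,120,410,240),4)"
```

```text
[0.6617359  0.08438189 0.11026637] [ 0.13074695 -0.36534362 -0.619348  ]
scene 182 X [-43.1 -41.   40.7  44.9]
   near 33 Y -5.9 [-22.5 8.2] Z top 32.2
   far 52 Y -5.2 [-24.2 20.0] Z top 31.0
top few 0
```

View pics/s4.png

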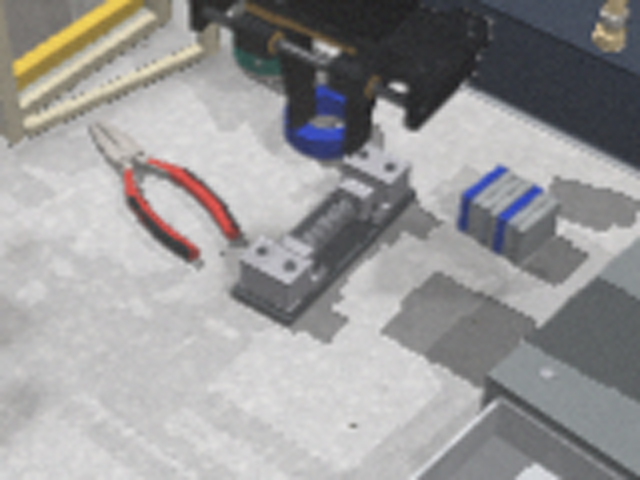

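The crop shows the 86 bolt lying level in the slot between the blocks, at about (330,225). Regrasping it for the left bay.

Request:
move_arm --increments "0 0 -25 0 0 0 150;0 0 -30 0 0 0 150;0 0 -24 0 0 0 150;0 0 -12 0 0 0 150;0 0 -5 0 0 0 150;0 0 -1 0 0 0 150;0 0 0 0 0 0 150;0 0 0 0 0 0 255"

```text
time: 41.97
position: [0.6636, 0.0846, 0.016]
tool_rot: [-0.102, 3.137, 0.001]
ft_force: [-0.6, 0.2, -1.0]
grip_width: 0.387
grip_force: 0.0
```

Request:
move_arm --increments "0 0 0 0 0 0 255;0 0 0 0 0 0 255;0 0 0 0 0 0 255;0 0 0 0 0 0 255;0 0 10 0 0 0 255;0 0 20 0 0 0 255;0 0 30 0 0 0 255;0 0 30 0 0 0 255"

```text
time: 42.63
position: [0.661, 0.0843, 0.1045]
tool_rot: [0.102, -3.137, 0.001]
ft_force: [0.1, 0.1, -0.3]
grip_width: 0.169
grip_force: 40.0
```

Request:
move_arm --increments "0 0 15 0 0 0 255;0 0 8 0 0 0 255;-10 -17 0 0 0 -0.7 255;-18 -31 0 0 0 -1 255;-18 -31 0 0 0 -1 255;-18 -31 0 0 0 -1 255;-18 -31 0 0 0 -1 255;-18 -31 0 0 0 -1 255"

```text
time: 43.3
position: [0.5603, -0.0887, 0.1265]
tool_rot: [-0.055, -3.14, -0.0]
ft_force: [0.5, -0.3, -0.9]
grip_width: 0.171
grip_force: 40.0
```

Request:
move_arm --increments "-18 -31 0 0 0 -1 255;-18 -31 0 0 0 0 255;-13 -18.5 0 0 0 0 255;0 0 0 0 0 0 255;0 0 0 0 0 0 255;0 0 0 0 0 0 255;0 0 0 0 0 0 255;0 0 0 0 0 0 255"

```text
time: 43.97
position: [0.5138, -0.1665, 0.1269]
tool_rot: [-0.077, -3.14, -0.001]
ft_force: [-0.1, -0.2, -0.3]
grip_width: 0.167
grip_force: 40.0
```

Request:
move_arm --increments "0 0 -16 0 0 0 255;0 0 -24 0 0 0 255;0 0 -24 0 0 0 255;0 0 -20 0 0 0 255;0 0 -14 0 0 0 255;0 0 -7 0 0 0 255;0 0 -4 0 0 0 255;0 0 -1 0 0 0 255"

```text
time: 44.63
position: [0.5137, -0.1675, 0.0172]
tool_rot: [0.08, 3.14, 0.0]
ft_force: [0.1, -0.0, -1.2]
grip_width: 0.169
grip_force: 40.0
```

Request:
move_arm --increments "0 0 -0.5 0 0 0 255;0 0 -0.5 0 0 0 255;0 0 0 0 0 0 200;0 0 0 0 0 0 180;0 0 0 0 0 0 160;0 0 0 0 0 0 150;0 0 12 0 0 0 150;0 0 24 0 0 0 150"

```text
time: 45.3
position: [0.5107, -0.1674, 0.0506]
tool_rot: [-0.081, -3.135, -0.001]
ft_force: [0.0, 0.7, -0.1]
grip_width: 0.402
grip_force: 0.0
```

Request:
move_arm --increments "0 0 30 0 0 0 150;0 0 30 0 0 0 150;0 0 14 0 0 0 150;-8 28 0 0 0 0 200;-10 30 0 0 0 0 255;-10 30 0 0 0 0 255;-10 30 0 0 0 0 255;-10 30 0 0 0 0 255"

```text
time: 45.97
position: [0.4647, -0.019, 0.1273]
tool_rot: [0.082, 3.139, 0.0]
ft_force: [0.6, 0.8, -0.6]
grip_width: 0.118
grip_force: 0.0
```

```bash
python3 -c "
from h import *
cabview('s5.png')"
```

```text
TCP [464.7 -19.  127.3] clos 87.0 w 0.118
top cab frame: walls
c [-185.5  -12.9] size 241.7 x 200.3 ang 89.2 z 50.7 n 932 px [379 189] rgb [103 110 113]
 in bays
c [-159.1    4. ] size 144.2 x 2.0 ang 0.1 z 30.0 n 96 px [418 190] rgb [100 108 111]
c [-156.1  -85.6] size 130.2 x 24.4 ang 0.3 z 29.0 n 356 px [447 193] rgb [ 93 100 104]
c [-160.3 -125.1] size 144.4 x 3.0 ang 0.3 z 27.4 n 109 px [466 192] rgb [ 89  96 100]
c [-154.8  -36.6] size 108.3 x 24.7 ang -0.9 z 29.4 n 306 px [429 196] rgb [ 95 103 107]
c [-158.2   66.8] size 86.4 x 23.3 ang 0.2 z 29.4 n 229 px [390 200] rgb [ 98 105 110]
scene cab frame: walls
c [-86.1 116.7] size 36.5 x 2.1 ang -89.4 z 62.3 n 18 px [371 214] rgb [ 98 101 102]
c [-185.4   -2.3] size 269.1 x 200.7 ang 89.9 z 49.2 n 1792 px [330 220] rgb [125 125 128]
c [-86.3   5.1] size 48.9 x 2.6 ang 90.0 z 61.9 n 26 px [407 237] rgb [92 95 97]
 in bays
c [-155.1  124. ] size 134.9 x 2.4 ang -0.0 z 28.6 n 136 px [338 223] rgb [127 128 131]
c [-157.6   63.3] size 89.1 x 24.6 ang 0.0 z 28.3 n 303 px [360 242] rgb [120 121 125]
c [-155.   -5.] size 135.8 x 1.6 ang 0.2 z 26.9 n 96 px [382 254] rgb [129 130 132]
c [-154.5  -40.7] size 109.0 x 23.8 ang -0.0 z 28.4 n 408 px [395 263] rgb [117 118 122]
c [-155.9  -89.2] size 132.6 x 23.9 ang 0.4 z 28.4 n 492 px [411 273] rgb [114 115 119]
```

View pics/s5.png

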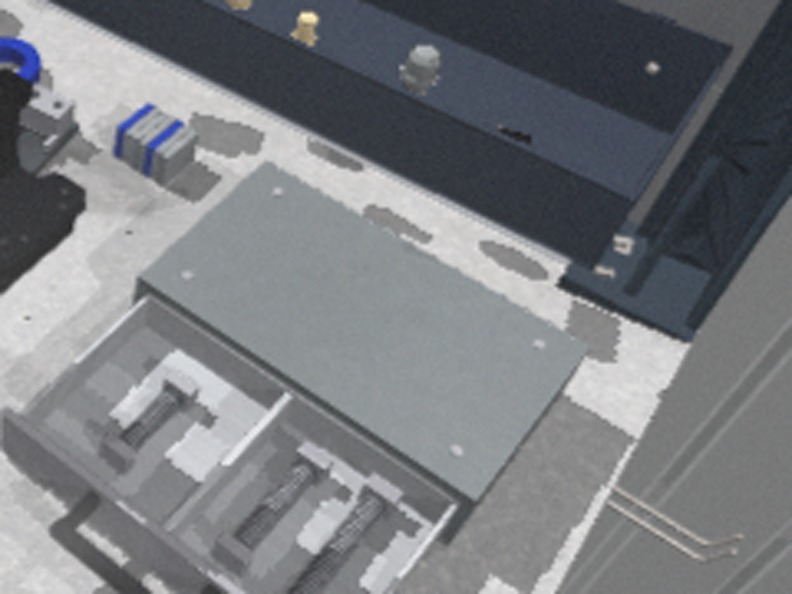

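All three bolts lie flat in the correct bays: 86 on the left at about (150,430), 108 at (275,510) and 130 at (340,550) on the right. While turning for the handle I check once more that no 64 mm bolt is present.

Request:
move_arm --increments "-5 -14 0 0 0 -6 175;-5 -14 0 0 0 -6 175;-5 -14 0 0 0 -6 175;-5 -14 0 0 0 -6 175;-5 -14 0 0 0 -6 175;-5 -14 0 0 0 -6 175;-5 -14 0 0 0 -6 175;-5 -14 0 0 0 -6 175"

```text
time: 46.73
position: [0.425, -0.1335, 0.1271]
tool_rot: [1.36, 2.831, 0.0]
ft_force: [-0.1, 0.2, 0.5]
grip_width: 0.316
grip_force: 0.0
```

Request:
move_arm --increments "-5 -14 0 0 0 -6 175;-5 -14 0 0 0 -6 175;-5 -14 0 0 0 -6 175;-5 -14 0 0 0 -6 175;-5 -14 0 0 0 -6 175;-5 -14 0 0 0 -6 175;0 -6 0 0 0 -6 175;0 0 0 0 0 0 175"

```text
time: 47.4
position: [0.3948, -0.2244, 0.1271]
tool_rot: [2.284, 2.155, 0.0]
ft_force: [0.3, 0.4, -0.4]
grip_width: 0.314
grip_force: 0.0
```

```bash
python3 - <<'E'
from h import *
s=ctrl.get_state();n=s["tool_rot"];print(s["position"]*1000,2*np.degrees(np.arctan2(n[1],n[0]))-90)
for c in ["top","scene"]:
    im=ctrl.get_image(c);print(c,[(np.round(r["centre"],3).tolist(),round(r["score"],2)) for r in ctrl.find_in("bolt_64_mid",im)])
    blobs(im,cloud(im),.012,.035,(.25,.85,-.1,.9))
    save(im,"end_%s.png"%c,None,1.25)
E
```

```text
[ 394.77259041 -224.41691827  127.12877069] -3.3252072960094665
top []
c [806.6 260.4] size 71.3 x 66.1 ang 57.6 z 24.3 n 369 px [220 102] rgb [ 94 100  98]
c [795.9 853.1] size 43.4 x 18.9 ang -28.0 z 23.6 n 83 px [  7 116] rgb [53 75 65]
c [760.9 168.2] size 66.2 x 65.0 ang -88.9 z 18.8 n 346 px [255 119] rgb [ 44  62 166]
c [781.5 478.4] size 110.1 x 4.6 ang -89.7 z 22.8 n 117 px [132 123] rgb [68 73 71]
c [681.1 322.1] size 201.5 x 14.3 ang -13.8 z 18.1 n 337 px [201 125] rgb [160 163 145]
c [735.4 692.8] size 165.8 x 80.1 ang -34.2 z 24.1 n 329 px [ 63 126] rgb [64 69 67]
c [749.7  -6.8] size 54.5 x 29.5 ang 87.0 z 32.3 n 94 px [321 126] rgb [ 83  93 114]
c [701.6 510.7] size 120.3 x 11.2 ang -4.1 z 24.3 n 155 px [134 132] rgb [59 71 75]
c [723.4 855.9] size 101.8 x 32.8 ang 62.9 z 30.4 n 252 px [  0 138] rgb [132 137 133]
c [706.   88.6] size 46.2 x 20.5 ang 89.5 z 19.2 n 64 px [288 145] rgb [ 91  96 101]
c [661.8 360. ] size 98.1 x 11.7 ang -0.1 z 19.7 n 128 px [194 150] rgb [159 161 141]
c [692.4 803.6] size 35.3 x 19.1 ang -46.5 z 27.8 n 58 px [ 21 153] rgb [49 52 52]
c [636
[... 502 characters left out ...]
 [398.7 730.8] size 86.2 x 26.1 ang 20.3 z 25.3 n 362 px [ 41 254] rgb [109  54  50]
c [349.1 -21.2] size 86.0 x 23.3 ang -2.1 z 20.7 n 243 px [337 265] rgb [111  76 149]
c [358.7 794.2] size 138.4 x 14.8 ang 74.3 z 15.9 n 280 px [  0 278] rgb [135 145 169]
scene []
c [428.2 537.2] size 114.9 x 55.9 ang -58.2 z 23.1 n 163 px [158 146] rgb [113 115 117]
c [473.2 364.2] size 89.9 x 24.7 ang 43.7 z 18.3 n 152 px [212 158] rgb [127  90 153]
c [716.1  86.3] size 45.9 x 40.9 ang -84.4 z 22.2 n 110 px [332 160] rgb [120 120 123]
c [598.7  68.8] size 57.4 x 31.5 ang -42.5 z 21.8 n 106 px [310 185] rgb [117 117 120]
c [349.7 -25.3] size 86.8 x 24.4 ang -2.3 z 18.8 n 284 px [267 255] rgb [136  97 164]
```

View pics/end_top.png

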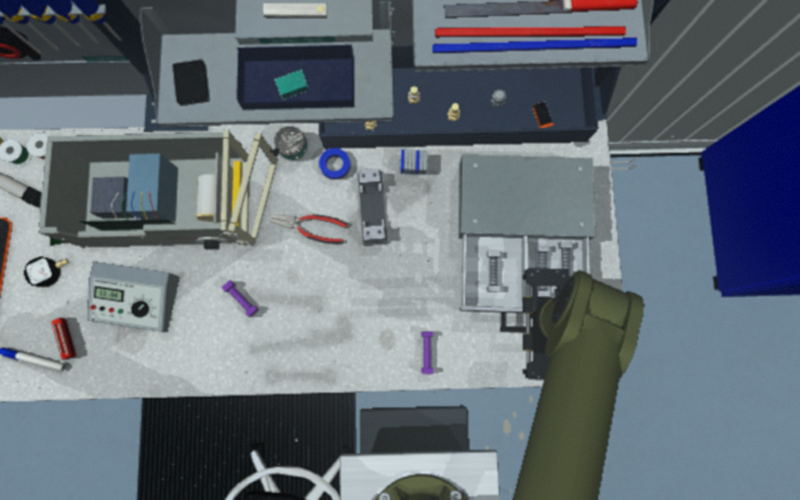

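The top view shows no 64 mm bolt. Only the two purple ones, (240,298) and (428,352), remain on the worktop, and the pliers, tape and terminals are untouched. Closing the drawer now.

Request:
move_arm --increments "-5 -0.5 -16 0 0 0 175;0 0 -20 0 0 0 175;0 0 -20 0 0 0 175;0 0 -15 0 0 0 175;0 0 -12 0 0 0 175;0 0 -10 0 0 0 175;0 0 -8 0 0 0 175;0 0 0 0 0 0 175"

```text
time: 48.27
position: [0.3893, -0.2218, 0.0239]
tool_rot: [-2.275, -2.163, 0.002]
ft_force: [0.1, 0.9, 0.1]
grip_width: 0.31
grip_force: 0.0
```

Request:
move_arm --increments "0 0 0 0 0 0 255;0 0 0 0 0 0 255;0 0 0 0 0 0 255;0 0 0 0 0 0 255;0 0 0 0 0 0 255;0 0 0 0 0 0 255;0 0 0 0 0 0 255;0 0 0 0 0 0 255" --grip_force 30

```text
time: 48.93
position: [0.3908, -0.2228, 0.0259]
tool_rot: [2.278, 2.162, 0.001]
ft_force: [-1.9, 1.2, 6.8]
grip_width: 0.133
grip_force: 30.0
```

Request:
move_arm --increments "3 -0.2 0 0 0 0 255;6 -0.3 0 0 0 0 255;8 -0.5 0 0 0 0 255;8 -0.5 0 0 0 0 255;8 -0.5 0 0 0 0 255;8 -0.5 0 0 0 0 255;8 -0.5 0 0 0 0 255;8 -0.5 0 0 0 0 255"

```text
time: 49.6
position: [0.4476, -0.226, 0.0259]
tool_rot: [-2.278, -2.163, -0.001]
ft_force: [-2.7, 0.7, 7.2]
grip_width: 0.13
grip_force: 30.0
```

Request:
move_arm --increments "8 -0.5 0 0 0 0 255;8 -0.5 0 0 0 0 255;8 -0.5 0 0 0 0 255;8 -0.5 0 0 0 0 255;8 -0.5 0 0 0 0 255;8 -0.5 0 0 0 0 255;8 -0.5 0 0 0 0 255;8 -0.5 0 0 0 0 255"

```text
time: 50.27
position: [0.5116, -0.2297, 0.0259]
tool_rot: [-2.278, -2.163, -0.001]
ft_force: [-2.1, 1.9, 7.7]
grip_width: 0.131
grip_force: 30.0
```

Request:
move_arm --increments "8 -0.5 0 0 0 0 255;6 -0.4 0 0 0 0 255;5 -0.3 0 0 0 0 255;4 -0.2 0 0 0 0 255;2 -0.1 0 0 0 0 255;1 0 0 0 0 0 255;0 0 0 0 0 0 255;0 0 0 0 0 0 255"

```text
time: 50.93
position: [0.538, -0.2312, 0.0259]
tool_rot: [2.277, 2.163, 0.002]
ft_force: [0.1, 2.1, 5.2]
grip_width: 0.133
grip_force: 30.0
```

Request:
move_arm --increments "0.7 0 0 0 0 0 255;0.7 0 0 0 0 0 255;0.7 0 0 0 0 0 255;0.7 0 0 0 0 0 255;0.7 0 0 0 0 0 255;0 0 0 0 0 0 255;0 0 0 0 0 0 255;0 0 0 0 0 0 255"

```text
time: 51.6
position: [0.5394, -0.2313, 0.0259]
tool_rot: [-2.276, -2.161, 0.001]
ft_force: [-6.6, 2.4, 9.8]
grip_width: 0.131
grip_force: 30.0
```

Request:
move_arm --increments "0.7 0 0 0 0 0 255;0.7 0 0 0 0 0 255;0.7 0 0 0 0 0 255;0 0 0 0 0 0 255;0 0 0 0 0 0 255;0 0 0 0 0 0 255;0 0 0 0 0 0 255;0 0 0 0 0 0 255"

```text
time: 52.27
position: [0.5393, -0.2313, 0.0259]
tool_rot: [-2.274, -2.158, 0.005]
ft_force: [-10.5, 3.2, 15.6]
grip_width: 0.133
grip_force: 30.0
```

Request:
move_arm --increments "-1 0 0 0 0 0 255;-1 0 0 0 0 0 255;0 0 0 0 0 0 175;0 0 0 0 0 0 175;0 0 0 0 0 0 175;0 0 0 0 0 0 175;0 0 5 0 0 0 175;0 0 15 0 0 0 175"

```text
time: 52.93
position: [0.539, -0.2308, 0.0433]
tool_rot: [-2.275, -2.161, 0.004]
ft_force: [0.2, 0.2, 0.3]
grip_width: 0.31
grip_force: 0.0
```

Request:
move_arm --increments "0 0 25 0 0 0 175;0 0 30 0 0 0 175;0 0 30 0 0 0 175;-12 12 20 0 0 0 175;-12 30 0 0 0 0 175;-12 30 0 0 0 0 175;-12 30 0 0 0 0 175;-12 30 0 0 0 0 175"

```text
time: 53.6
position: [0.4802, -0.0984, 0.1507]
tool_rot: [2.278, 2.162, 0.001]
ft_force: [0.5, 0.1, -0.4]
grip_width: 0.313
grip_force: 0.0
```

Request:
move_arm --increments "0 30 0 0 0 0 175;0 30 0 0 0 0 175;0 30 0 0 0 0 175;0 30 0 0 0 0 175;0 0 0 0 0 0 175;0 0 0 0 0 0 175;0 0 0 0 0 0 175;0 0 0 0 0 0 175"

```text
time: 54.27
position: [0.4808, 0.0191, 0.1503]
tool_rot: [2.28, 2.161, -0.0]
ft_force: [-1.1, -0.0, -0.3]
grip_width: 0.314
grip_force: 0.0
```

```bash
python3 - <<'E'
from h import *
c=np.array([.668,-.2418]);a=np.radians(-3.4);ex=np.array([np.cos(a),np.sin(a)]);ey=np.array([-ex[1],ex[0]])
print(ctrl.get_state()["position"])
for n in ["top","scene"]:
    im=ctrl.get_image(n);P=cloud(im);d=P[...,:2]-c;X=d@ex*1000;Y=d@ey*1000;Z=P[...,2]*1000
    with np.errstate(invalid="ignore"): print(n,np.histogram(X[(Z>44)&(Z<60)&(abs(Y)<40)],bins=np.arange(-154,-78,4)))
    if n=="scene": save(im,"fin.png",None,1.25)
E
```

```text
[0.48084782 0.01908299 0.15028733]
top (array([ 0,  0,  0,  0, 37, 51, 45, 13,  0,  0,  0,  0,  0,  0, 23, 48, 38,
        7]), array([-154, -150, -146, -142, -138, -134, -130, -126, -122, -118, -114,
       -110, -106, -102,  -98,  -94,  -90,  -86,  -82]))
scene (array([  0,   0,   0,   0,  71,  66,  48,  14,   0,   0,   0,   0,   0,
         0,  30, 105,  45,  12]), array([-154, -150, -146, -142, -138, -134, -130, -126, -122, -118, -114,
       -110, -106, -102,  -98,  -94,  -90,  -86,  -82]))
```

View pics/fin.png

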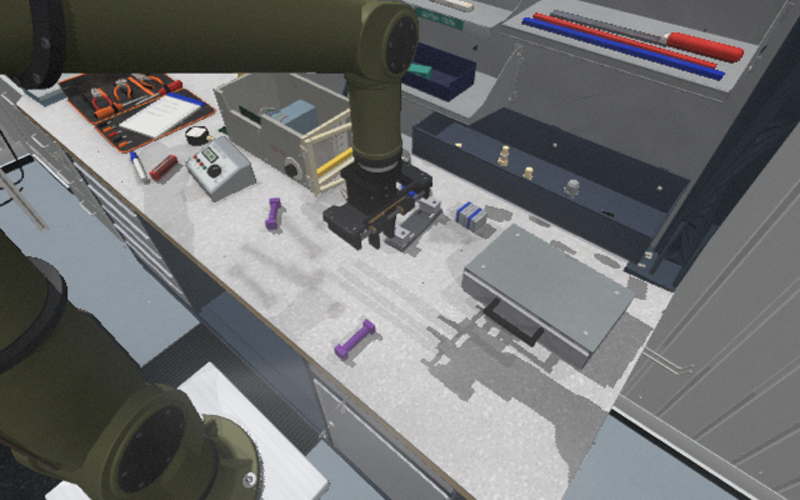

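The final picture shows the drawer shut (handle at about (510,322)), the arm clear and the bystanders in place. The drawer travelled 150 mm from stop to stop, ending against a hard stop.

```bash
python3 -c "
from bench import ctrl
print(ctrl.close_job())"
```

```text
the job is handed in; nothing more can be done
None
```

The job is done and handed in: the 130, 108 and 86 mm bolts were checked on the gauge in that order (no 64 mm bolt was present), 130 and 108 went in the right compartment and 86 in the left, the drawer is shut, and the pliers, tape and terminal pack were left alone.

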